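# Meter T-cleats from a tip bin and seat them in a corner jig

## Robot

A 6-joint arm with a two-finger parallel gripper is mounted at the origin on a cart in front of the work surface, level with it; the furniture and walls round the work are solid. World frame = base frame: x ahead of the robot, y to its left, z up, the work surface at z = 0. Lengths are in m, angles in degrees, forces in N, time in s.
With the tool pointing down it reaches from about 0.225 to 0.725 m from the base axis. Payload 3.1 kg.
Tool frame: the origin (TCP) lies at the very end of the fingers, on their centre line; the grasp point (between the pads) lies 19 mm behind it; z points along the fingers, y is the direction in which the jaws open and shut (so a half turn about z gives the same grasp; the last joint's range is limited). The gripper opens to 85 mm and grips with 20 to 120 N. Pads are 22 mm wide; open, the fingers measure 114 mm over their backs; the gripper's body (76 mm by 85 mm) begins 54 mm behind the grasp point. The pads swing forward as they close: fully open they stand 13 mm farther back than shut.
Start: joints at [57.594, 2.75, 5.684, 92.934, 0, 82.678], TCP at [0.223, 0.475, 0.231] pointing down, gripper open.
Joint ranges: [-166.93, 166.93], [-56.73, 111.36], [-69.38, 81.34], [-121.58, 131.49], [-85.45, 84.26], [-180, 180]. Speed limits (degrees/s): [159.86, 159.86, 180, 180, 180, 180].

## Interface

Orientations are given as [roll, pitch, yaw] about the fixed x, y, z axes, in that order (R = Rz(yaw) Ry(pitch) Rx(roll)).
In Python, from bench import observe, grab_frame, camera_model, job_done gives the robot as it stands.
- The arm moves only by the shell command python3 -m jog 'ROWS' [OPENING] [FORCE]. ROWS is JSON, a list of rows, each a list of 6 numbers: the shift along the tool's x, y, z in cm, then the turn, a rotation vector about the tool's x, y, z in rad. In form: [[x, y, z, rx, ry, rz], ...]. A call has exactly 10 rows; each row shifts and turns the pose as measured when the row begins, along the tool's axes as they then stand; what a row does not reach is not made up. A row lasts 1/12 s, in which the tool goes at most 41.7 mm and 7.16 degrees, less where a joint would pass 70% of its speed; a pose out of reach is approached as far as the arm can. A call is refused whole if a number of a shift passes 4.17 or a number of a turn 0.125, either way. A call with a gripper value outside its range is refused whole. OPENING is the finger opening in cm, from 0 to 8.54, set as the call begins (- or left out, the last holds). The fingers move at their own pace and stop on an object; FORCE is the grip in N (left out, the last holds). Time passes only in rows, so rows that do not move let the fingers close, or fill a call up. It gives the time, the measured TCP pose, the force and the opening at its end, in the units of the state.
- observe(): the state, without advancing time (a new reading comes with each control period).
- grab_frame(name): name is "scene" or "top" or "wrist"; returns the picture (420x560x3 uint8, red, green, blue); there is no depth.
- camera_model(name): a dict with "vertical_fov" (degrees; the focal length in pixels is half the picture's height over the tangent of half this angle, whatever the lens; pixels are square), "cx", "cy" (the principal point, pixels), "k1" (the pictures are not rectified: a ray, as slopes to the right and down, at radius r is drawn at 1 + k1 r^2 times it, then the intrinsics apply), "xyz" and "attitude" of the camera in the world. Camera axes: x right, y up, looking along -z (the intrinsics and any distortion apply to the point x, -y, -z); pixel columns grow to the right and rows downward; lengths in m; the calibration is good to about 2 mm. A picture is of the moment at which its call begins: read the wrist's pose just before it. camera_model takes no time and is no camera call; for the wrist camera it gives the pose at the moment of the call.
- job_done(): hands the job in, once; it reports no verdict.
The state is a dict: "time": time; "joints": joint angles; "joint_vel": joint speeds; "joint_torque": joint torques, N m; "ee_pos": TCP position; "eef_rot": TCP orientation; "wrist_force": force on the tool from outside, world axes, zero at the start; "wrist_torque": the same for the moment, N m; "opening": finger opening in m.
Only numpy, scipy, OpenCV 4.12 (cv2) and the standard library are available. Lean on these libraries where they do the work, as an engineer would, in place of code of your own. Each camera call takes 0.05 s, during which the arm holds its last target. There are 200 camera calls.

## Task

Without reaching into the bin, lift its bail handle just until the T-shaped cleats start to slide, and hold it there so that all of them, and not the plain offcut behind them, run out onto the landing; then let the bin back down level. Seat every cleat in a bay of its own in the jig, flat on the board, pushed square and flush into the bay's corner against both the back fence and the side stop, and leave the loose things round about where they are.

Things in the scene. Friction and masses are not known exactly. Their poses are not given: they have to be found in the camera images.
- cleat_1: T-section cleat of pale wood, 60 g (may be absent): foot 70 (its x) x 40 (its y) x 12 mm; along its middle a rib 10 mm thick, 70 mm long (x), stands 26 mm higher (38 mm in all). Origin: centre of the underside, z up. Cleats start in file on the bin's front floor, ribs across the lane, feet all but touching. Grip across the rib, fingertips just above the foot. All are alike; either end may face the fence.
- cleat_2: T-section cleat of pale wood, 60 g (may be absent): foot 70 (its x) x 40 (its y) x 12 mm; along its middle a rib 10 mm thick, 70 mm long (x), stands 26 mm higher (38 mm in all). Origin: centre of the underside, z up. Cleats start in file on the bin's front floor, ribs across the lane, feet all but touching. Grip across the rib, fingertips just above the foot. All are alike; either end may face the fence.
- cleat_3: T-section cleat of pale wood, 60 g (may be absent): foot 70 (its x) x 40 (its y) x 12 mm; along its middle a rib 10 mm thick, 70 mm long (x), stands 26 mm higher (38 mm in all). Origin: centre of the underside, z up. Cleats start in file on the bin's front floor, ribs across the lane, feet all but touching. Grip across the rib, fingertips just above the foot. All are alike; either end may face the fence.
- cleat_4: T-section cleat of pale wood, 60 g (may be absent): foot 70 (its x) x 40 (its y) x 12 mm; along its middle a rib 10 mm thick, 70 mm long (x), stands 26 mm higher (38 mm in all). Origin: centre of the underside, z up. Cleats start in file on the bin's front floor, ribs across the lane, feet all but touching. Grip across the rib, fingertips just above the foot. All are alike; either end may face the fence.
- offcut: plain wooden offcut 50 x 70 x 44 mm (x, y, z), 92 g, origin at the centre of its underside; lies at the rear of the bin behind the cleats and must stay in the bin.
- stand: fixed stand of the bin and the landing. Origin on the table under the bin's pivot; y along the lane to the bin's closed rear, x across, z up. Bin: y 0 to 0.23, x -43 to 43 mm, mouth at y = 0, z = 58 mm. A slick steel landing, open above, falls at 14 deg from the mouth to a 11 mm high stop at y = -0.175 (z 13 mm), with 7 mm rails at x = -38 and 38 mm; cleats queue there foot to foot.
- bin_hinge (a point): point on the bin's pivot axis in the middle of the mouth; the axis runs along the stand's x. The front floor, from here to 166 mm back, carries the cleats and falls 6 deg to the mouth while the bin is level; the rear floor under the offcut falls 8 deg the other way. Side walls about 50 mm high.
- bin_bar (a point): middle of the bail handle: round steel bar, 12 mm diameter, 76 mm long along the stand's x, over the bin's rear end: 215 mm behind and 95 mm above the pivot while the bin is level. Grip it from above, across the bar, which may turn between the fingers; 35 mm clear under it.
- tip (a joint): tilt of the bin in rad: 0 level, up to 0.8; grows as the bar is raised on its arc about the pivot, over towards the mouth. Stiff: 3 to 12 N at the bar; stays at any tilt. The cleats slip first, somewhere from 0.15 to 0.4 (friction varies), and run out by themselves if the tilt is held there or a trifle above; the offcut slips about 0.24 rad later.
- jig: fixed jig of four bays: plywood board 118 x 312 x 8 mm, origin on the table under its centre, z up. Back fence along y, 10 mm high over the board, working face at x = 45 mm facing -x. Four side stops, 55 mm long, 10 mm high, butted to the fence, with working faces (facing +y) at y = -142, -66, 10 and 86 mm; each bay is 64 mm wide (the last is open at +y).
- bay_1 (a point): where the origin of a cleat lies that is seated flush in bay 1, on the board's top (8 mm above the table); axes as the jig: fence towards +x, side stop towards -y. A seated cleat has its rib along this x.
- bay_2 (a point): where the origin of a cleat lies that is seated flush in bay 2, on the board's top (8 mm above the table); axes as the jig: fence towards +x, side stop towards -y. A seated cleat has its rib along this x.
- bay_3 (a point): where the origin of a cleat lies that is seated flush in bay 3, on the board's top (8 mm above the table); axes as the jig: fence towards +x, side stop towards -y. A seated cleat has its rib along this x.
- bay_4 (a point): where the origin of a cleat lies that is seated flush in bay 4, on the board's top (8 mm above the table); axes as the jig: fence towards +x, side stop towards -y. A seated cleat has its rib along this x.
- tape: tape measure, 71 x 87 x 36 mm, origin under its centre; loose, leave alone.
- sander: cork sanding block, 64 x 107 x 31 mm, origin under its centre; loose, leave alone.
- rule: folded rule, 18 x 238 x 18 mm, long axis y, origin under its centre; loose, leave alone.
Not all that is in view belongs to the job. What is shaped like the cleat_1 but grey is not meant.

How it is judged:
By the outcome, as a careful person would: the job done as asked, in the order asked, and still so for the second after the job is handed in, with the robot touching nothing.
Of cleat_1, cleat_2, cleat_3, cleat_4 only 3 to 4 are there at a start; the rules pass over those that are not, and their reading is None.
At some moment in a run one of cleat_1, cleat_2, cleat_3, cleat_4 may be knocked a few centimetres aside while the robot is not near it.
Once in a run the grip may slacken for a moment while it holds something.
It also fails if it takes over 210 s, if anything falls off the work surface, if the arm or the gripper's body presses on something with over 40 N, if the wrist force passes 120 N, or if a joint passes its speed limit or range.

## Working session

There is one attempt and no reset: what is moved stays moved. The work goes in short steps, Python scripts to look and compute and a shell command to move; the robot and the scene stay as the last step left them, time stands still between calls to the robot, and variables do not carry over. Pictures are saved under pics/ and viewed, about 12 in all and at most 16, crops included, and the job is handed in when it is done.

```bash
mkdir -p pics; ls; python3 - <<'E'
from bench import *
import cv2,numpy as np
s=observe();print(s)
ims=[]
for n in("scene","top"):
    print(n,camera_model(n)); cv2.imwrite(f"pics/{n}0.png",grab_frame(n)[:,:,::-1])
print(camera_model("wrist"))
E
```

```text
pics
{'time': 0.0, 'joints': array([ 5.75938510e+01,  2.79231975e+00,  5.59102020e+00,  9.29321347e+01,
       -8.08514651e-06,  8.26791013e+01]), 'joint_vel': array([-0.00168557,  0.01248883,  0.06348875,  0.0205513 ,  0.01285653,
       -0.00015907]), 'joint_torque': array([-7.00711662e-04, -3.38780844e+01,  3.20015681e+01,  2.03345827e-02,
       -1.18459320e-04, -3.49999675e-05]), 'ee_pos': array([0.22225509, 0.4749675 , 0.23011715]), 'eef_rot': array([-1.79867652e+02, -1.69950170e-02,  1.54914730e+02]), 'wrist_force': array([ 0.01280451, -0.26612007,  0.07035157]), 'wrist_torque': array([ 0.00504494,  0.02193075, -0.02917573]), 'opening': 0.08533001849725502}
scene {'vertical_fov': 48.785207366906725, 'cx': 283.9499228134265, 'cy': 215.49800708838347, 'k1': 0.023403622639535042, 'xyz': array([-0.30265274, -0.58224211,  0.62828683]), 'attitude': array([ 61.63662434,  -0.62341037, -53.64211513])}
top {'vertical_fov': 43.410966889557905, 'cx': 277.34091216486263, 'cy': 207.22839176530854, 'k1': -0.18987564378535182, 'xyz': array([0.35844461, 0.01181605, 1.40229718]), 'attitude': array([  6.00937047,   0.33312943, -90.9242191 ])}
{'vertical_fov': 59.17080731690545, 'cx': 278.4629488163517, 'cy': 203.47066992228454, 'k1': 0.01308994803487335, 'xyz': array([0.15945869, 0.50385478, 0.37213508]), 'attitude': array([-15.76018713,   0.11105809,  65.02143238])}
```

View pics/scene0.png

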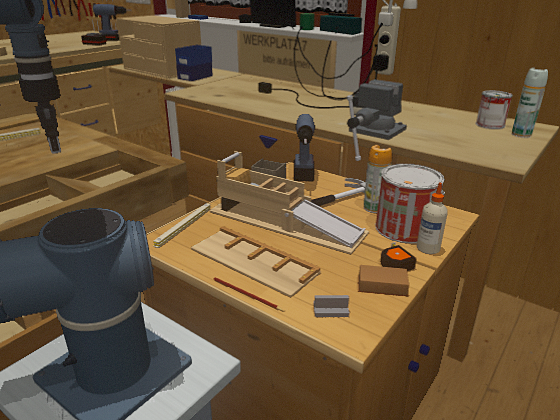

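```bash
python3 -c "
import cv2
i=cv2.imread('pics/top0.png');cv2.imwrite('pics/top0b.png',cv2.resize(i,(800,600),interpolation=cv2.INTER_CUBIC))"
```

```text
(no output)
```

View pics/top0b.png

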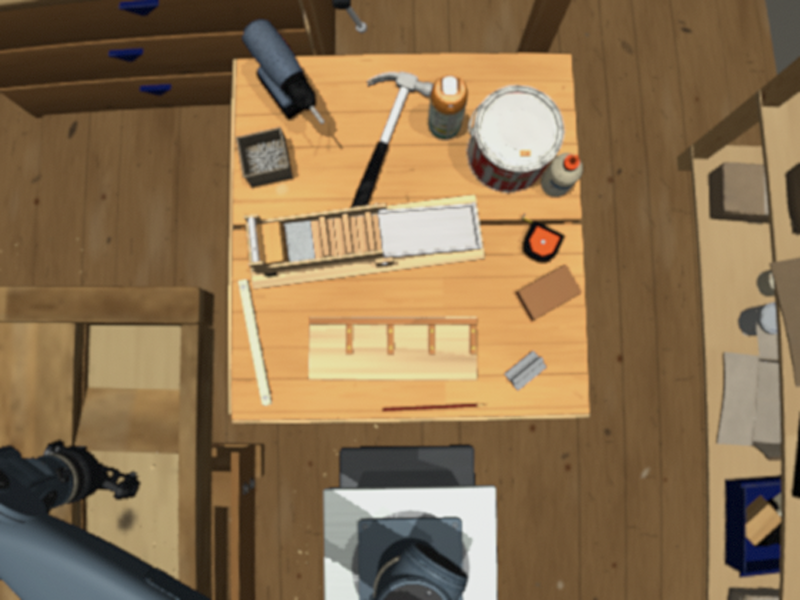

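Scene: the stand runs from the bin's rear/bar at about (240,160) to the landing at (350,235), with the jig at (260,260) and the grey decoy at (332,306). Top view (800x600): bar (253,242), mouth (381,233), landing to (482,228), jig (308–478, 320–380).

```bash
cat >h.py <<'E'
from bench import *
import cv2,numpy as np
from scipy.spatial.transform import Rotation as R
def rot(a): return R.from_euler('xyz',a,degrees=True)
def ray(m,uv):
    f=210/np.tan(np.radians(m['vertical_fov']/2)); K=np.array([[f,0,m['cx']],[0,f,m['cy']],[0,0,1.]])
    p=cv2.undistortPoints(np.array([[uv]],float),K,np.array([m['k1'],0,0,0.]))[0,0]
    return np.array(m['xyz']),rot(m['attitude']).apply([p[0],-p[1],-1])
def plane(m,uv,z):
    o,d=ray(m,uv); return o+d*(z-o[2])/d[2]
def tri(ms,uvs):
    A=np.zeros((3,3));b=np.zeros(3);L=[]
    for m,u in zip(ms,uvs):
        o,d=ray(m,u);d=d/np.linalg.norm(d);P=np.eye(3)-np.outer(d,d);A+=P;b+=P@o;L.append((o,P))
    x=np.linalg.solve(A,b);return x,[round(1000*np.linalg.norm(P@(x-o)),1) for o,P in L]
def proj(m,X):
    f=210/np.tan(np.radians(m['vertical_fov']/2));p=rot(m['attitude']).inv().apply(np.array(X)-m['xyz'])
    s=np.array([p[0],-p[1]])/-p[2]; s=s*(1+m['k1']*(s@s)); return s*f+[m['cx'],m['cy']]
def go(xyz,yaw=None,tilt=None):
    "shift (cm) and turn (rad) in tool axes from here to a pose, tool down with tool-y at yaw+90"
    s=observe();r=rot(s['eef_rot'])
    d=r.inv().apply(np.array(xyz)-s['ee_pos'])*100
    t=rot([180,0,yaw]) if yaw is not None else r
    v=(r.inv()*t).as_rotvec()
    print('shift cm',d.round(2),'turn',v.round(3),'at',s['ee_pos'].round(4),s['eef_rot'].round(1)); return d,v
E
python3 - <<'E'
from h import *
i=cv2.imread('pics/top0.png')[135:205,165:345];a=cv2.resize(i,None,fx=4.4,fy=4.4,interpolation=cv2.INTER_CUBIC)
j=cv2.imread('pics/scene0.png')[145:255,205:375];b=cv2.resize(j,None,fx=2.6,fy=2.6,interpolation=cv2.INTER_CUBIC)
c=np.zeros((a.shape[0]+b.shape[0],800,3),np.uint8);c[:a.shape[0],:a.shape[1]]=a;c[a.shape[0]:,:b.shape[1]]=b
print(a.shape,b.shape);cv2.imwrite('pics/c1.png',c)
m=camera_model('top')
for n,u,z in[('bar',(177,169),.15),('mouth',(266,163),.06),('landend',(337,160),.02),('jig tl',(216,227),.008),('jig br',(334,265),.008)]:print(n,plane(m,u,z).round(3))
E
```

```text
(308, 792, 3) (286, 442, 3)
bar [0.588 0.259 0.15 ]
mouth [0.615 0.045 0.06 ]
landend [ 0.628 -0.144  0.02 ]
jig tl [0.455 0.181 0.008]
jig br [ 0.35  -0.129  0.008]
```

View pics/c1.png

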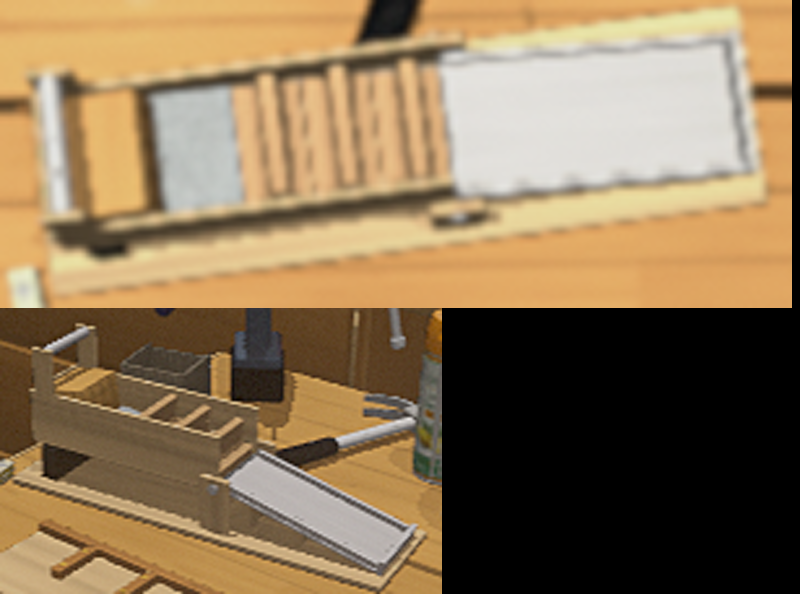

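Exactly three ribs show in the bin (crop top half at x≈275, 345, 412), the grey patch is bare floor, the offcut is at (112,150), and the bar runs (52,75)–(62,218).

```bash
python3 - <<'E'
from h import *
mt,ms=camera_model('top'),camera_model('scene')
T=lambda x,y:(165+x/4.4,135+y/4.4)
S=lambda x,y:(205+x/2.6,145+(y-308)/2.6)
B=[tri([mt,ms],[T(*a),S(*b)]) for a,b in[((52,78),(90,329)),((62,218),(47,350))]]
print(B); print('mid',(B[0][0]+B[1][0])/2)
M=[plane(mt,T(442,55),.055),plane(mt,T(452,195),.055)];L=[plane(mt,T(735,38),.02),plane(mt,T(752,170),.02)]
m,l=np.mean(M,0),np.mean(L,0);print(m,l,np.degrees(np.arctan2(*(m-l)[1::-1])))
E
```

```text
[(array([0.62850065, 0.25690642, 0.15573169]), [np.float64(2.5), np.float64(2.5)]), (array([0.55069667, 0.24963841, 0.15732681]), [np.float64(3.4), np.float64(3.4)])]
mid [0.58959866 0.25327242 0.15652925]
[0.61535512 0.04341997 0.055     ] [ 0.6321193  -0.13575873  0.02      ] 95.34510336626089
```

```bash
python3 -c "
from h import *
go([.57,.26,.25],185.3)"
```

```text
shift cm [-40.61  -4.74  -1.98] turn [-0.002 -0.001 -0.53 ] at [0.2223 0.475  0.2302] [-179.9   -0.   154.9]
```

```bash
python3 -m jog '[[-4,-0.5,-0.3,0,0,0],[-4,-0.5,-0.3,0,0,0],[-4,-0.5,-0.3,0,0,0],[-4,-0.5,-0.3,0,0,0],[-4,-0.5,-0.3,0,0,0],[-4,-0.5,-0.3,0,0,0],[-4,-0.5,-0.3,0,0,0],[-4,-0.5,0,0,0,0],[-4,-0.5,0,0,0,0],[-4,-0.2,0,0,0,0]]' 5
python3 -m jog '[[0,0,0,0,0,-0.1],[0,0,0,0,0,-0.1],[0,0,0,0,0,-0.1],[0,0,0,0,0,-0.1],[0,0,0,0,0,-0.1],[0,0,0,0,0,-0.03],[0,0,0,0,0,0],[0,0,0,0,0,0],[0,0,0,0,0,0],[0,0,0,0,0,0]]'
python3 - <<'E'
from h import *
go([.57,.26,.25],185.3);m=camera_model('wrist');print(m,proj(m,[.5896,.2533,.1565]))
np.save('w1.npy',m,allow_pickle=True);cv2.imwrite('pics/w1.png',grab_frame('wrist')[:,:,::-1])
E
```

```text
time: 0.93
ee_pos: [0.5688, 0.2613, 0.2436]
eef_rot: [-179.4, -0.6, 156.0]
wrist_force: [0.9, 2.1, 0.2]
opening: 0.0497
time: 1.77
ee_pos: [0.5762, 0.2507, 0.2283]
eef_rot: [-179.4, -1.9, -173.2]
wrist_force: [-0.2, -0.4, -0.0]
opening: 0.0498
shift cm [ 0.58  0.97 -2.17] turn [-0.011 -0.032  0.027] at [0.5762 0.2507 0.2283] [-179.4   -1.9 -173.2]
{'vertical_fov': 59.17080731690545, 'cx': 278.4629488163517, 'cy': 203.47066992228454, 'k1': 0.01308994803487335, 'xyz': array([0.51165064, 0.24374652, 0.37230228]), 'attitude': array([-13.92863995,   0.53976319,  96.96151734])} [281.81378407 242.80460171]
```

View pics/w1.png

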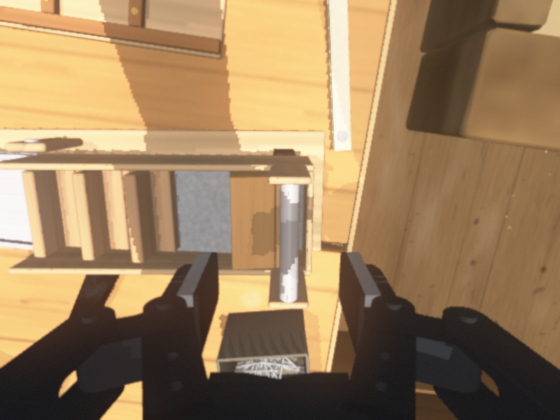

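Bar in the wrist view from about (291,180) to (290,302); the cleat ribs at x≈38, 88, 138, offcut (255,210).

```bash
python3 - <<'E'
from h import *
m=np.load('w1.npy',allow_pickle=True).item();mt,ms=camera_model('top'),camera_model('scene')
a,b=plane(m,(291,182),.155),plane(m,(290,301),.155);d=b-a
print(a,b,np.linalg.norm(d),np.degrees(np.arctan2(d[1],d[0])))
for k in[((291,182),(62,218),(47,350)),((290,301),(52,78),(90,329))]:
  print(tri([m,mt,ms],[k[0],(165+k[1][0]/4.4,135+k[1][1]/4.4),(205+k[2][0]/2.6,145+(k[2][1]-308)/2.6)]), plane(m,k[0],.153))
# stand wall edges: near edge of the base plate
print(np.degrees(np.arctan2(*(plane(m,(10,130),.01)-plane(m,(322,131),.01))[1::-1])))
c=(a+b)/2;go([c[0],c[1],.153-.019+.06],185.8)
E
```

```text
[0.55137449 0.25406862 0.155     ] [0.62898943 0.2635296  0.155     ] 0.07818944493866789 6.94986377457856
(array([0.55142868, 0.25168194, 0.1561521 ]), [np.float64(2.3), np.float64(3.0), np.float64(4.4)]) [0.55174009 0.25416362 0.153     ]
(array([0.62981705, 0.26003441, 0.15394893]), [np.float64(3.6), np.float64(2.6), np.float64(4.0)]) [0.63006939 0.26371168 0.153     ]
-83.10551949225668
shift cm [-1.6   0.67  3.37] turn [-0.01  -0.032  0.018] at [0.5762 0.2507 0.2282] [-179.4   -1.9 -173.2]
```

```bash
python3 -m jog '[[-0.4,0.2,1,0,-0.016,0.005],[-0.4,0.2,1,0,-0.016,0.005],[-0.4,0.2,1,0,0,0],[-0.4,0.1,1,0,0,0],[0,0,1,0,0,0],[0,0,1,0,0,0],[0,0,0.5,0,0,0],[0,0,0,0,0,0],[0,0,0,0,0,0],[0,0,0,0,0,0]]' 5 
python3 - <<'E'
from h import *
go([.590,.2585,.135],186)
m=camera_model('wrist');np.save('w2.npy',m,allow_pickle=True);f=grab_frame('wrist')[:,:,::-1];cv2.imwrite('pics/w2.png',f)
print(proj(m,[.5515,.254,.154]),proj(m,[.629,.262,.154]))
E
```

```text
time: 2.65
ee_pos: [0.5915, 0.2592, 0.158]
eef_rot: [-179.4, -0.1, -173.8]
wrist_force: [0.4, 0.2, -0.1]
opening: 0.05
shift cm [ 0.16 -0.03  2.3 ] turn [-0.011 -0.001  0.003] at [0.5915 0.2592 0.158 ] [-1.794e+02 -1.000e-01 -1.738e+02]
[277.7697845  174.65207784] [276.63423628 342.13863163]
```

View pics/w2.png

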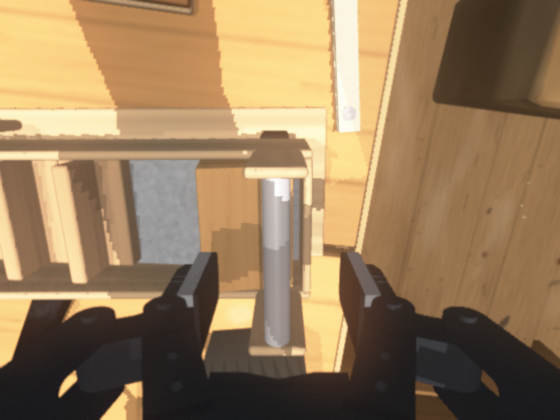

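The bar (275,178)–(278,346) sits between the fingers and matches the projection. Descend and close.

```bash
python3 -m jog '[[0,0,0.8,0,0,0],[0,0,0.8,0,0,0],[0,0,0.6,0,0,0],[0,0,0,0,0,0],[0,0,0,0,0,0],[0,0,0,0,0,0],[0,0,0,0,0,0],[0,0,0,0,0,0],[0,0,0,0,0,0],[0,0,0,0,0,0]]' 5
python3 -m jog '[[0,0,0,0,0,0],[0,0,0,0,0,0],[0,0,0,0,0,0],[0,0,0,0,0,0],[0,0,0,0,0,0],[0,0,0,0,0,0],[0,0,0,0,0,0],[0,0,0,0,0,0],[0,0,0,0,0,0],[0,0,0,0,0,0]]' 0.5 60; python3 -c "
from bench import *;print(observe())"
```

```text
time: 3.53
ee_pos: [0.5929, 0.2593, 0.1365]
eef_rot: [-179.5, 0.2, -173.8]
wrist_force: [-0.2, -0.1, 0.2]
opening: 0.0499
time: 4.37
ee_pos: [0.5934, 0.2583, 0.1373]
eef_rot: [-179.4, 0.3, -173.8]
wrist_force: [0.6, -1.5, -0.4]
opening: 0.0097
{'time': 4.3667, 'joints': array([17.92640232, 20.98610245, 16.10083617, 84.97686268, -0.68289057,
       11.74665514]), 'joint_vel': array([ 0.05287333,  0.00474778, -0.0227873 , -0.03236579,  0.07595203,
        0.03737255]), 'joint_torque': array([  0.54108895, -45.83913088,  32.20581293,  -0.13894949,
         0.22728197,   0.05223955]), 'ee_pos': array([0.59339023, 0.25832575, 0.13727208]), 'eef_rot': array([-179.35947645,    0.27400687, -173.81954285]), 'wrist_force': array([ 0.63589225, -1.529713  , -0.38646212]), 'wrist_torque': array([-0.22351629,  0.06329049,  0.05361013]), 'opening': 0.009693106074568619}
```

```bash
cat > look.py <<'E'
from h import *
import sys
s=observe();p=s['ee_pos']-P0 if (P0:=np.array([.5934,.2583,.1373])) is not None else 0
ys=np.array([-.105,.9945,0]);dy=p@ys;th=np.arctan2(.095+p[2],.215+dy)-np.arctan2(.095,.215)
f=grab_frame('top');h=cv2.cvtColor(f,cv2.COLOR_RGB2HSV)[138:182,265:340]
w=(h[...,1]<30)&(h[...,2]>150)
r=np.hypot(.095+p[2],.215+dy)
nt=[(r_*np.array([np.cos(a),np.sin(a)])-[.215+dy,.095+p[2]])*100 for r_,a in [(.2351,.4161+th+.03)]][0]
print('t',s['time'],'th %.3f r %.4f white %d'%(th,r,w.sum()),'F',s['wrist_force'].round(1),'open',round(s['opening'],4),'lateral',round((p@[.9945,.105,0])*1000,1),'next+.03: y %.2f z %.2f'%(nt[0],-nt[1]),'rot',s['eef_rot'].round(1))
cv2.imwrite('pics/%s.png'%sys.argv[1],f[:,:,::-1])
E
python3 look.py t0
python3 -m jog '[[-0.13,0,-0.3,0,0,0],[-0.13,0,-0.3,0,0,0],[-0.13,0,-0.3,0,0,0],[-0.14,0,-0.3,0,0,0],[0,0,0,0,0,0],[0,0,0,0,0,0],[0,0,0,0,0,0],[0,0,0,0,0,0],[0,0,0,0,0,0],[0,0,0,0,0,0]]' >/dev/null; python3 look.py t1
```

```text
t 4.3667 th -0.000 r 0.2351 white 2199 F [ 0.6 -1.5 -0.4] open 0.0097 lateral -0.0 next+.03: y -0.29 z -0.64 rot [-179.4    0.3 -173.8]
t 5.25 th 0.022 r 0.2351 white 2191 F [-1.4 -2.8 -5.1] open 0.0097 lateral -0.3 next+.03: y -0.31 z -0.64 rot [-179.    -0.8 -173.9]
```

I put that y shift in the x column; it was harmless (lateral change 0.3 mm, force small). Continuing with the correct column.

```bash
python3 -m jog '[[0,-0.14,-0.32,0,0,0],[0,-0.14,-0.32,0,0,0],[0,-0.15,-0.32,0,0,0],[0,-0.15,-0.32,0,0,0],[0,-0.15,-0.32,0,0,0],[0,-0.15,-0.32,0,0,0],[0,-0.16,-0.32,0,0,0],[0,-0.16,-0.32,0,0,0],[0,0,0,0,0,0],[0,0,0,0,0,0]]' >/dev/null; python3 look.py t2
```

```text
t 6.1333 th 0.145 r 0.2354 white 2172 F [-0.8 -1.9 -6.6] open 0.0099 lateral -0.2 next+.03: y -0.41 z -0.58 rot [-179.    -1.  -173.9]
```

```bash
python3 -m jog '[[0,-0.13,-0.25,0,0,0],[0,-0.13,-0.25,0,0,0],[0,-0.13,-0.2,0,0,0],[0,0,0,0,0,0],[0,0,0,0,0,0],[0,0,0,0,0,0],[0,0,0,0,0,0],[0,0,0,0,0,0],[0,0,0,0,0,0],[0,0,0,0,0,0]]' >/dev/null; python3 look.py t3;  python3 - <<'E'
from h import *
for n in(0,1,2,3):
    print(n,cv2.cvtColor(cv2.imread(f'pics/t{n}.png'),cv2.COLOR_BGR2GRAY)[160:172,210:285].mean(0).astype(int)[::3])
E
```

```text
t 7.0167 th 0.183 r 0.2356 white 2156 F [-1.3 -3.1 -7.2] open 0.0096 lateral -0.2 next+.03: y -0.45 z -0.55 rot [-178.9   -1.  -173.9]
0 [127 127 128 123 127 169 170 165 175 200 157 194 152 184 197 172 180 156
 186 198 228 228 229 229 229]
1 [126 127 129 120 130 153 182 166 173 200 157 194 139 184 196 177 168 162
 182 197 227 228 228 228 229]
2 [124 124 126 109 127 106 146 156 168 189 181 128 185 152 181 186 120 187
 151 192 228 228 229 229 229]
3 [123 124 126 111 126 112 103 166 150 187 183 120 189 131 174 187 128 176
 151 192 229 229 230 229 230]
```

```bash
python3 -m jog '[[0,-0.16,-0.22,0,0,0],[0,-0.16,-0.22,0,0,0],[0,-0.1,-0.12,0,0,0],[0,0,0,0,0,0],[0,0,0,0,0,0],[0,0,0,0,0,0],[0,0,0,0,0,0],[0,0,0,0,0,0],[0,0,0,0,0,0],[0,0,0,0,0,0]]' >/dev/null; python3 look.py t4
```

```text
t 7.9 th 0.211 r 0.2357 white 2151 F [-0.2 -3.8 -6.5] open 0.0098 lateral -0.1 next+.03: y -0.47 z -0.53 rot [-179.    -1.  -173.9]
```

```bash
python3 -m jog '[[0,-0.16,-0.22,0,0,0],[0,-0.16,-0.22,0,0,0],[0,-0.1,-0.12,0,0,0],[0,0,0,0,0,0],[0,0,0,0,0,0],[0,0,0,0,0,0],[0,0,0,0,0,0],[0,0,0,0,0,0],[0,0,0,0,0,0],[0,0,0,0,0,0]]' >/dev/null; python3 look.py t5
```

```text
t 8.7833 th 0.240 r 0.2358 white 2155 F [-0.4 -2.5 -8.3] open 0.01 lateral -0.1 next+.03: y -0.50 z -0.51 rot [-179.1   -1.1 -173.9]
```

```bash
python3 -m jog '[[0,-0.17,-0.22,0,0,0],[0,-0.17,-0.22,0,0,0],[0,-0.11,-0.12,0,0,0],[0,0,0,0,0,0],[0,0,0,0,0,0],[0,0,0,0,0,0],[0,0,0,0,0,0],[0,0,0,0,0,0],[0,0,0,0,0,0],[0,0,0,0,0,0]]' >/dev/null; python3 look.py t6
```

```text
t 9.6667 th 0.278 r 0.2361 white 1901 F [-1.7 -2.7 -8. ] open 0.0097 lateral -0.0 next+.03: y -0.53 z -0.47 rot [-179.    -1.  -173.9]
```

```bash
python3 -m jog '[[0,0,0,0,0,0],[0,0,0,0,0,0],[0,0,0,0,0,0],[0,0,0,0,0,0],[0,0,0,0,0,0],[0,0,0,0,0,0],[0,0,0,0,0,0],[0,0,0,0,0,0],[0,0,0,0,0,0],[0,0,0,0,0,0]]' >/dev/null; python3 look.py t7
```

```text
t 10.55 th 0.278 r 0.2361 white 1037 F [-1.  -1.8 -7.6] open 0.0096 lateral -0.0 next+.03: y -0.53 z -0.47 rot [-179.    -1.  -173.9]
```

Sliding began at about 0.275 rad. Holding there.

```bash
for i in 8 9 10; do python3 -m jog '[[0,0,0,0,0,0],[0,0,0,0,0,0],[0,0,0,0,0,0],[0,0,0,0,0,0],[0,0,0,0,0,0],[0,0,0,0,0,0],[0,0,0,0,0,0],[0,0,0,0,0,0],[0,0,0,0,0,0],[0,0,0,0,0,0]]' >/dev/null; python3 look.py t$i; done
python3 - <<'E'
import cv2
cv2.imwrite('pics/t10c.png',cv2.resize(cv2.imread('pics/t10.png')[130:215,165:345],None,fx=4.4,fy=4.4,interpolation=cv2.INTER_CUBIC))
E
```

```text
t 11.4333 th 0.278 r 0.2360 white 956 F [-0.6 -2.9 -8. ] open 0.0097 lateral -0.0 next+.03: y -0.53 z -0.48 rot [-179.    -1.  -173.9]
t 12.3167 th 0.278 r 0.2361 white 960 F [-1.1 -3.  -8.7] open 0.0099 lateral -0.1 next+.03: y -0.53 z -0.47 rot [-179.    -1.  -173.9]
t 13.2 th 0.278 r 0.2361 white 961 F [-0.4 -1.7 -8. ] open 0.0099 lateral -0.0 next+.03: y -0.53 z -0.47 rot [-179.    -1.  -173.9]
```

View pics/t10c.png

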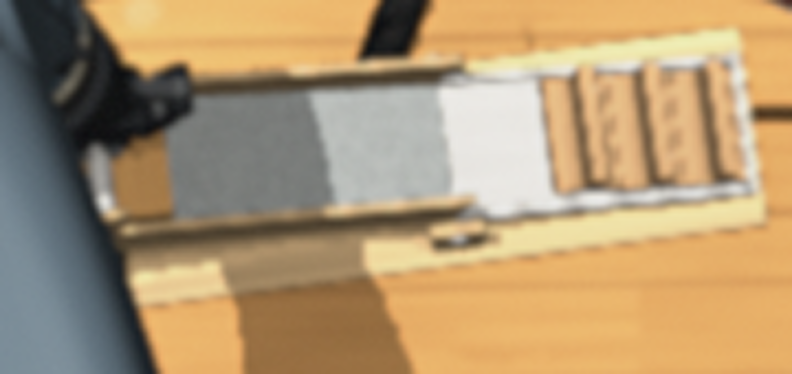

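All three cleats (ribs at crop x≈587, 650, 715) queue at the stop; the offcut (142,175) is still at the rear. Lowering the bin.

```bash
python3 -m jog '[[0,0.24,0.28,0,0,0],[0,0.24,0.28,0,0,0],[0,0.23,0.28,0,0,0],[0,0.22,0.29,0,0,0],[0,0.22,0.29,0,0,0],[0,0.21,0.3,0,0,0],[0,0.2,0.3,0,0,0],[0,0.19,0.3,0,0,0],[0,0.18,0.3,0,0,0],[0,0,0,0,0,0]]' >/dev/null; python3 look.py t11
```

```text
t 14.0833 th 0.245 r 0.2357 white 958 F [-0.5 -4.  -9.8] open 0.0097 lateral 0.2 next+.03: y -0.49 z -0.51 rot [-177.3   -0.  -174.2]
```

```bash
python3 -m jog '[[0,0.2,0.3,0,0,0],[0,0.2,0.3,0,0,0],[0,0.2,0.3,0,0,0],[0,0.2,0.3,0,0,0],[0,0.2,0.3,0,0,0],[0,0.2,0.3,0,0,0],[0,0.2,0.3,0,0,0],[0,0.2,0.3,0,0,0],[0,0.2,0.3,0,0,0],[0,0.2,0.3,0,0,0]]'; python3 look.py t12; python3 -c "
from bench import *;s=observe();print(s['joints'],s['joint_torque'],s['wrist_torque'])"
```

```text
time: 14.97
ee_pos: [0.5961, 0.2362, 0.1773]
eef_rot: [-176.0, 0.9, -174.3]
wrist_force: [-2.8, -6.4, -0.4]
opening: 0.0098
t 14.9667 th 0.195 r 0.2353 white 965 F [-2.8 -6.4 -0.4] open 0.0098 lateral 0.3 next+.03: y -0.43 z -0.56 rot [-176.     0.9 -174.3]
[17.68031725 20.40688115 19.80350363 89.36874887 -4.13968572 12.04304687] [  2.57161908 -46.33051157  34.17181134  -1.74978957   1.22656982
   0.243986  ] [-1.22016239  0.64526472  0.1504525 ]
```

```bash
python3 -c "
from h import *
go([.5934,.2583,.1373],186.1)"
python3 -m jog '[[0,0.25,0.5,-0.02,0,0],[0,0.25,0.5,-0.02,0,0],[0,0.24,0.5,-0.02,0,0],[0,0.24,0.5,-0.02,0,0],[0,0.23,0.5,-0.02,0,0],[0,0.23,0.5,-0.02,0,0],[0,0.22,0.5,-0.01,0,0],[0,0.22,0.5,0,0,0],[0,0.2,0.5,0,0,0],[0,0,0,0,0,0]]'; python3 look.py t13;
```

```text
shift cm [0.11 2.49 3.82] turn [-0.071  0.015 -0.008] at [0.5961 0.2363 0.1771] [-176.     0.9 -174.3]
time: 15.85
ee_pos: [0.5952, 0.2485, 0.1601]
eef_rot: [177.5, 2.0, -174.4]
wrist_force: [0.0, -2.8, -5.6]
opening: 0.0098
t 15.85 th 0.105 r 0.2365 white 985 F [ 0.  -2.8 -5.6] open 0.0098 lateral 0.7 next+.03: y -0.48 z -0.54 rot [ 177.5    2.  -174.4]
```

```bash
python3 -m jog '[[0,0.18,0.5,0.01,0.01,0],[0,0.18,0.5,0.01,0.01,0],[0,0.18,0.5,0.01,0.01,0],[0,0.16,0.5,0.01,0.01,0],[0,0.16,0.5,0.01,0,0],[0,0.16,0.5,0,0,0],[0,0.15,0.5,0,0,0],[0,0.15,0.5,0,0,0],[0,0.15,0.5,0,0,0],[0,0,0,0,0,0]]'; python3 look.py t14;python3 -c "
from h import *
go([.5934,.2583,.1373],186.1)"
```

```text
time: 16.73
ee_pos: [0.5937, 0.2578, 0.1396]
eef_rot: [-178.7, 0.4, -174.3]
wrist_force: [-1.2, -4.7, -4.7]
opening: 0.0098
t 16.7333 th 0.010 r 0.2355 white 1001 F [-1.2 -4.7 -4.7] open 0.0098 lateral 0.3 next+.03: y -0.34 z -0.62 rot [-178.7    0.4 -174.3]
shift cm [0.03 0.07 0.25] turn [-0.024  0.007 -0.008] at [0.5937 0.2577 0.1398] [-178.6    0.4 -174.3]
```

Press down gently onto the level end stop.

```bash
python3 -m jog '[[0,0.05,0.45,-0.005,0,0],[0,0.05,0.45,-0.005,0,0],[0,0.05,0.45,-0.005,0,0],[0,0,0.45,-0.005,0,0],[0,0,0.5,0,0,0],[0,0,0.5,0,0,0],[0,0,0.5,0,0,0],[0,0,0.5,0,0,0],[0,0,0,0,0,0],[0,0,0,0,0,0]]'; python3 look.py t15
```

```text
time: 17.62
ee_pos: [0.5941, 0.2571, 0.1415]
eef_rot: [-179.5, 1.8, -174.2]
wrist_force: [-1.8, -3.5, -4.4]
opening: 0.0101
t 17.6167 th 0.018 r 0.2357 white 997 F [-1.8 -3.5 -4.4] open 0.0101 lateral 0.6 next+.03: y -0.36 z -0.61 rot [-179.5    1.8 -174.2]
```

```bash
python3 -m jog '[[0,0.05,0.4,0.005,-0.01,0],[0,0.05,0.5,0.005,-0.01,0],[0,0.05,0.6,0,-0.01,0],[0,0.05,0.6,0,0,0],[0,0.05,0.6,0,0,0],[0,0.05,0.7,0,0,0],[0,0,0.7,0,0,0],[0,0,0.7,0,0,0],[0,0,0.7,0,0,0],[0,0,0.7,0,0,0]]'; python3 look.py t16
```

```text
time: 18.5
ee_pos: [0.5971, 0.2593, 0.1367]
eef_rot: [-179.0, 5.4, -174.0]
wrist_force: [-10.9, -6.1, 15.3]
opening: 0.0099
t 18.5 th -0.004 r 0.2353 white 998 F [-10.9  -6.1  15.3] open 0.0099 lateral 3.8 next+.03: y -0.31 z -0.63 rot [-179.     5.4 -174. ]
```

```bash
python3 -m jog '[[0,0,0.2,0,0,0],[0,0,0.1,0,0,0],[0,0,0,0,0,0],[0,0,0,0,0,0],[0,0,0,0,0,0],[0,0,0,0,0,0],[0,0,0,0,0,0],[0,0,0,0,0,0],[0,0,0,0,0,0],[0,0,0,0,0,0]]' 5; python3 -m jog '[[0,0,-0.5,0,-0.02,0],[0,0,-1,0,-0.02,0],[0,0,-1,0,-0.02,0],[0,0,-1,0,-0.02,0],[0,0,-1,0,-0.01,0],[0,0,-1.5,0,0,0],[0,0,-1.5,0,0,0],[0,0,-2,0,0,0],[0,0,-2,0,0,0],[0,0,0,0,0,0]]'; python3 - <<'E'
from h import *
m=camera_model('wrist');print(m['xyz'],proj(m,[.5515,.254,.154]),proj(m,[.629,.262,.154]))
cv2.imwrite('pics/w3.png',grab_frame('wrist')[:,:,::-1])
go([.6,-.03,.22],186)
E
```

```text
time: 19.38
ee_pos: [0.6038, 0.2675, 0.143]
eef_rot: [-179.9, 6.6, -173.9]
wrist_force: [-0.5, 0.5, 0.1]
opening: 0.0501
time: 20.22
ee_pos: [0.5774, 0.2645, 0.2657]
eef_rot: [-179.9, 12.4, -173.9]
wrist_force: [-0.1, -0.3, 1.3]
opening: 0.0498
[0.47955014 0.25348957 0.38948009] [267.48725316 129.9289473 ] [268.39615625 231.03276315]
shift cm [  1.79 -29.51   4.15] turn [-0.001  0.214  0.002] at [0.5773 0.2644 0.2639] [-179.9   12.3 -173.9]
```

```bash
python3 -m jog '[[0,-3,0.1,0,0.025,0],[0,-3.2,0.1,0,0.025,0],[0,-3.2,0.1,0,0.025,0],[0,-3.2,0.1,0,0.025,0],[0,-3.2,0.1,0,0.025,0],[0,-3.2,0.1,0,0.025,0],[0,-3.2,0.1,0,0.025,0],[0,-3.2,0.1,0,0.025,0],[0,-3.2,0,0,0.01,0],[0,-2,0,0,0,0]]' 
python3 -m jog '[[0,0,0,0,0,0],[0,0,0,0,0,0],[0,0,0,0,0,0],[0,0,0,0,0,0],[0,0,0,0,0,0],[0,0,0,0,0,0],[0,0,0,0,0,0],[0,0,0,0,0,0],[0,0,0,0,0,0],[0,0,0,0,0,0]]' 
python3 - <<'E'
from h import *
m=camera_model('wrist');np.save('w4.npy',m,allow_pickle=True)
print(m['xyz'],observe()['ee_pos'])
a=grab_frame('wrist')[:,:,::-1];t=grab_frame('top')[:,:,::-1];cv2.imwrite('pics/w4.png',a);cv2.imwrite('pics/t17.png',t)
cv2.imwrite('pics/w4b.png',cv2.resize(a,(800,600),interpolation=cv2.INTER_CUBIC))
t0=cv2.imread('pics/top0.png');d=cv2.absdiff(t0,t).max(2)[138:195,165:215]
print('bin rear diff vs start: frac>40',(d>40).mean())
E
```

```text
time: 21.1
ee_pos: [0.6098, -0.046, 0.2453]
eef_rot: [179.8, -0.7, -173.1]
wrist_force: [0.2, -0.4, -0.3]
opening: 0.0506
time: 21.93
ee_pos: [0.6082, -0.045, 0.2403]
eef_rot: [179.7, -1.0, -173.1]
wrist_force: [0.4, 0.4, 0.1]
opening: 0.0499
[ 0.54180499 -0.05456435  0.38341605] [ 0.60820141 -0.04496534  0.24033954]
bin rear diff vs start: frac>40 0.0
```

View pics/w4b.png

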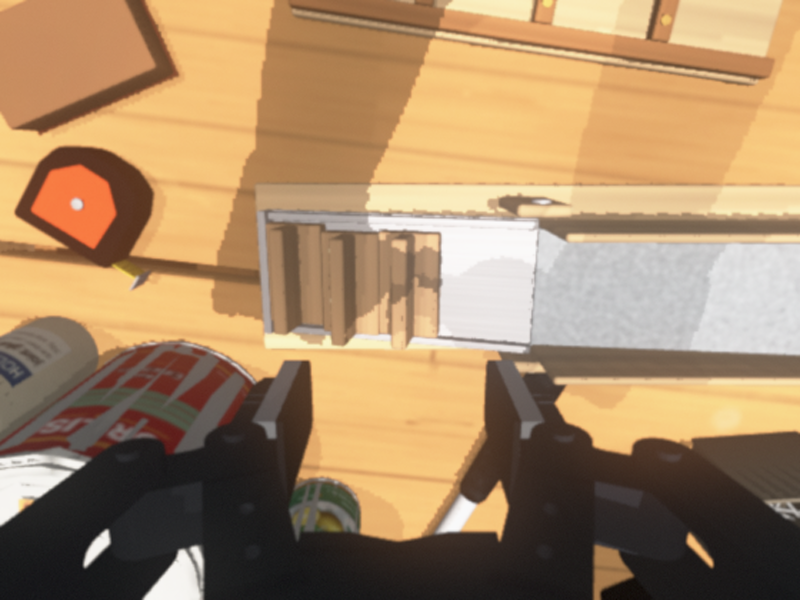

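The bin is back level (top picture identical at its rear). Wrist view (800 scale): three ribs, uphill one at x≈402 (y 236–347), middle ≈340, front ≈283, with the stop at x≈265.

```bash
python3 - <<'E'
from h import *
m=np.load('w4.npy',allow_pickle=True).item();mt=camera_model('top')
for n,w,t in[('nearbase',(402,236),(600,183)),('far',(400,347),(588,66))]:
    print(n,tri([m,mt],[(w[0]*.7,w[1]*.7),(165+t[0]/4.4,130+t[1]/4.4)]),plane(m,(w[0]*.7,w[1]*.7),.074))
# stand frame check
yaw=np.radians(6.);xs=np.array([np.cos(yaw),np.sin(yaw),0]);ys=np.array([-np.sin(yaw),np.cos(yaw),0])
piv=np.array([.590,.2585,0])-.215*ys;print('pivot',piv)
c,s=np.cos(np.radians(14)),np.sin(np.radians(14))
for k in(20,60,100):
    top=piv+ys*(-.175+k/1000*c-.038*s)+[0,0,.0135+k/1000*s+.038*c]
    print(k,top.round(4),(proj(m,top-xs*.035)/.7).round(0),(proj(m,top+xs*.035)/.7).round(0))
for x in(-.038,.038): print('stop',x,(proj(m,piv+ys*-.175+xs*x+[0,0,.024])/.7).round(0),'mouth',(proj(m,piv+xs*x+[0,0,.058])/.7).round())
E
```

```text
nearbase (array([ 0.58664536, -0.04478664,  0.08853226]), [np.float64(0.4), np.float64(0.4)]) [ 0.58922694 -0.04420734  0.074     ]
far (array([ 0.65507873, -0.03852978,  0.08502191]), [np.float64(1.3), np.float64(1.3)]) [ 0.65847091 -0.03682743  0.074     ]
pivot [0.61247362 0.04467779 0.        ]
20 [ 0.6297 -0.1192  0.0552] [275. 225.] [279. 332.]
60 [ 0.6256 -0.0806  0.0649] [336. 228.] [337. 338.]
100 [ 0.6216 -0.042   0.0746] [400. 232.] [398. 344.]
stop -0.038 [269. 214.] mouth [541. 225.]
stop 0.038 [274. 321.] mouth [531. 341.]
```

```bash
cat >>h.py <<'E'
def god(xyz,yaw,a=0.):
    s=observe();r=rot(s['eef_rot']);t=rot([180,0,yaw])*R.from_rotvec([a,0,0])
    d=np.array(xyz)-s['ee_pos']
    print('tool cm now',(r.inv().apply(d)*100).round(2),'| in target axes',(t.inv().apply(d)*100).round(2),'turn',(r.inv()*t).as_rotvec().round(3),'at',s['ee_pos'].round(4),s['eef_rot'].round(1),'F',s['wrist_force'].round(1),'op',round(s['opening'],4),'t',s['time'])
E
python3 -c "
from h import *
god([.6242,-.0478,.1018],186,-.244)"
```

```text
tool cm now [-1.79 -0.53 13.82] | in target axes [-1.56 -3.76 13.34] turn [-0.238 -0.019  0.013] at [ 0.6083 -0.0452  0.2404] [ 179.7   -1.  -173.1] F [ 0.  -0.2  0.6] op 0.0498 t 22.0333
```

```bash
python3 -m jog '[[-0.35,-0.1,1.5,-0.05,-0.004,0.003],[-0.35,-0.1,1.5,-0.05,-0.004,0.003],[-0.35,-0.3,1.5,-0.05,-0.004,0.003],[-0.35,-0.4,1.5,-0.05,-0.004,0.003],[-0.35,-0.5,1.5,-0.04,-0.004,0],[0,0,1.5,0,0,0],[0,0,1.5,0,0,0],[0,0,1,0,0,0],[0,0,0,0,0,0],[0,0,0,0,0,0]]' 2.4 >/dev/null; python3 -c "
from h import *
god([.6242,-.0478,.1018],186,-.244)"
```

```text
tool cm now [ 0.49 -1.26  1.89] | in target axes [ 0.47 -1.25  1.91] turn [0.01  0.009 0.002] at [ 0.628  -0.0399  0.1233] [ 165.4    0.5 -174. ] F [ 0.4 -0.3 -0.1] op 0.0242 t 22.8667
```

```bash
python3 -m jog '[[0.15,-0.4,0.3,0.01,0.009,0],[0.15,-0.4,0.3,0,0,0],[0.15,-0.4,0.3,0,0,0],[0,-0.1,0,0,0,0],[0,0,0,0,0,0],[0,0,0,0,0,0],[0,0,0,0,0,0],[0,0,0,0,0,0],[0,0,0,0,0,0],[0,0,0,0,0,0]]' >/dev/null; python3 - <<'E'
from h import *
god([.6242,-.0478,.1018],186,-.244)
m=camera_model('wrist');np.save('w5.npy',m,allow_pickle=True);a=grab_frame('wrist')[:,:,::-1];cv2.imwrite('pics/w5.png',a)
for p in([.5892,-.0442,.0746],[.6585,-.0368,.0746]):print(proj(m,p))
E
```

```text
tool cm now [0.28 0.15 1.52] | in target axes [0.27 0.14 1.52] turn [-0.005  0.008  0.005] at [ 0.6274 -0.0526  0.1162] [ 166.3    0.5 -173.8] F [0.3 0.9 1.3] op 0.0243 t 23.7
[284.24882024 165.17678276]
[283.11416659 288.75814454]
```

View pics/w5.png

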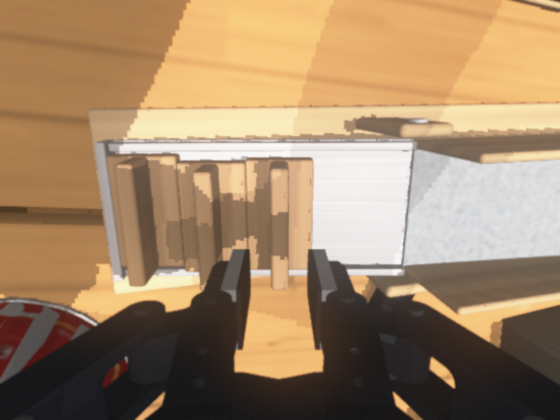

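Rib of the uphill cleat is at x 271–288, y 165–288, centred between the fingers, and its length of 123 px confirms its height. Descend along the tool.

```bash
python3 -m jog '[[0.1,0,0.9,0,0.004,0],[0.1,0,0.9,0,0.004,0],[0.1,0,0.9,0,0,0],[0,0,0.9,0,0,0],[0,0,0.9,0,0,0],[0,0,0.9,0,0,0],[0,0,0.6,0,0,0],[0,0,0.3,0,0,0],[0,0,0,0,0,0],[0,0,0,0,0,0]]' ; python3 -c "
from h import *
god([.6229,-.0357,.0533],186,-.244)"
```

```text
time: 24.58
ee_pos: [0.6223, -0.0361, 0.0489]
eef_rot: [166.3, 0.0, -173.7]
wrist_force: [0.3, -0.7, 0.7]
opening: 0.0245
tool cm now [-0.06  0.13 -0.42] | in target axes [-0.06  0.13 -0.42] turn [-0.005 -0.001  0.005] at [ 0.6223 -0.0361  0.0489] [ 166.3    0.  -173.7] F [ 0.3 -0.7  0.7] op 0.0245 t 24.5833
```

```bash
python3 -m jog '[[0,0,-0.3,0,0,0],[0,0,-0.2,0,0,0],[0,0,-0.1,0,0,0],[0,0,0,0,0,0],[0,0,0,0,0,0],[0,0,0,0,0,0],[0,0,0,0,0,0],[0,0,0,0,0,0],[0,0,0,0,0,0],[0,0,0,0,0,0]]' >/dev/null;  python3 -c "
from h import *
god([.6229,-.0357,.0533],186,-.244)"; python3 -m jog '[[0,0,0,0,0,0],[0,0,0,0,0,0],[0,0,0,0,0,0],[0,0,0,0,0,0],[0,0,0,0,0,0],[0,0,0,0,0,0],[0,0,0,0,0,0],[0,0,-0.6,0,0,0],[0,0,-0.6,0,0,0],[0,0,-0.6,0,0,0]]' 0.5 50; python3 -c "
from h import *
god([.6229,-.0357,.0533],186,-.244)
m=camera_model('top');J=[plane(m,u,.008) for u in[(216,227),(334,265)]];print(J)"
```

```text
tool cm now [-0.08  0.14  0.16] | in target axes [-0.08  0.14  0.16] turn [-0.005 -0.001  0.005] at [ 0.6223 -0.0375  0.0545] [ 166.3   -0.  -173.7] F [0.6 0.  0.1] op 0.0239 t 25.4167
time: 26.25
ee_pos: [0.6211, -0.0414, 0.071]
eef_rot: [166.2, -0.2, -173.7]
wrist_force: [0.2, -0.1, -0.1]
opening: 0.0086
tool cm now [-0.25  0.11  1.85] | in target axes [-0.24  0.1   1.85] turn [-0.003 -0.006  0.004] at [ 0.6211 -0.0414  0.071 ] [ 166.2   -0.2 -173.7] F [ 0.2 -0.1 -0.1] op 0.0086 t 26.25
[array([0.4552581 , 0.18133594, 0.008     ]), array([ 0.34964544, -0.12938853,  0.008     ])]
```

Gripped (opening 8.6 mm on the 10 mm rib). Lift, level and move over the jig for a look.

```bash
python3 -m jog '[[0,0,-2,0,0,0],[0,0,-2,0,0,0],[0,0,-2,0,0,0],[0,0,-2,0.03,0,0],[0,0,-2,0.04,0,0],[0,0,-2,0.04,0,0],[0.5,0,-2,0.04,0,0.02],[1,0,-2,0.04,0,0.02],[1,0.5,-1,0.04,0,0.02],[1,0.5,-1,0.02,0,0.03]]' >/dev/null;  python3 -c "
from h import *
god([.47,.027,.26],180,0)"
```

```text
tool cm now [11.84  9.95 -0.21] | in target axes [11.94  9.83 -0.09] turn [-0.022 -0.008  0.011] at [ 0.5894 -0.0713  0.2591] [-178.8   -0.5 -179.4] F [0.8 1.1 0.1] op 0.0088 t 27.0833
```

```bash
python3 -m jog '[[1.5,1.2,0,-0.003,-0.001,0.001],[1.5,1.2,0,-0.003,-0.001,0.001],[1.5,1.2,0,-0.003,-0.001,0.001],[1.5,1.2,0,-0.003,-0.001,0.001],[1.5,1.2,0,-0.003,-0.001,0.001],[1.5,1.2,0,-0.003,-0.001,0.001],[1.5,1.2,0,-0.003,-0.001,0.001],[1.2,1.2,0,0,0,0],[0,0,0,0,0,0],[0,0,0,0,0,0]]' >/dev/null;  python3 - <<'E'
from h import *
god([.47,.027,.26],180,0)
m=camera_model('wrist');np.save('w6.npy',m,allow_pickle=True);a=grab_frame('wrist')[:,:,::-1];cv2.imwrite('pics/w6.png',a)
cv2.imwrite('pics/w6b.png',cv2.resize(a,(800,600),interpolation=cv2.INTER_CUBIC))
E
```

```text
tool cm now [-0.27 -0.14  1.28] | in target axes [-0.3  -0.14  1.27] turn [-0.002  0.022  0.003] at [0.467  0.0284 0.2727] [-179.9    1.2 -179.8] F [ 0.3  0.2 -0.9] op 0.0088 t 27.9167
```

View pics/w6b.png

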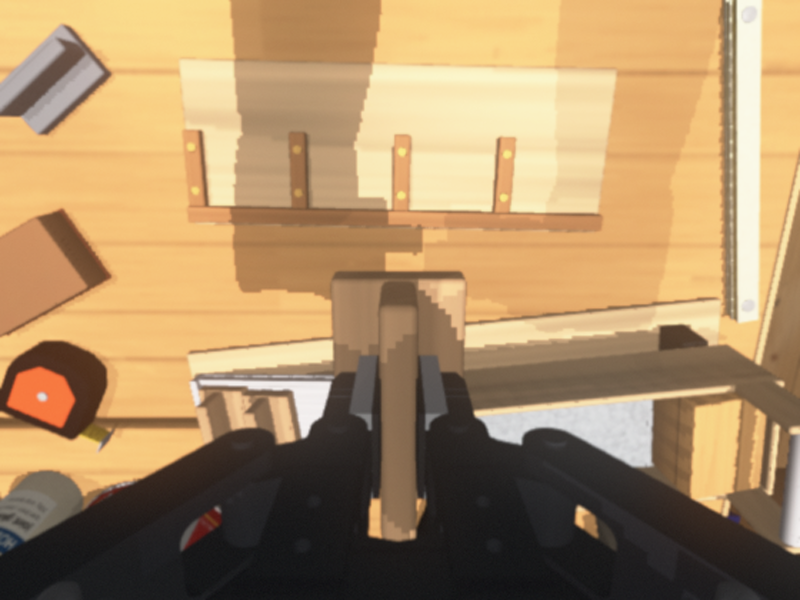

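The cleat hangs straight in the grip. Board corners (180,59), (615,69); fence face from (189,206) to (601,213); stop faces at x≈203, 307, 411, 514.

```bash
python3 - <<'E'
from h import *
m=np.load('w6.npy',allow_pickle=True).item();mt=camera_model('top')
P=lambda u,z:plane(m,(u[0]*.7,u[1]*.7),z)
f0,f1=P((208,206.5),.018),P((495,211.5),.018);d=f1-f0;yaw=np.degrees(np.arctan2(d[1],d[0]))-90;print('fence',f0,f1,'yaw',yaw)
yh=d[:2]/np.linalg.norm(d[:2]);xh=np.array([yh[1],-yh[0]])
S=[[(202,130),(206,207)],[(306,133),(308.5,208)],[(411,135),(410,209)],[(516,138),(512,211)]]
L=lambda p:np.array([ (p[:2]-f0[:2])@xh*1000,(p[:2]-f0[:2])@yh*1000]).round(1)
for s in S: print('stop',[L(P(u,.018)) for u in s])
tl,tr=P((180,59),.008),P((615,69),.008);print('board',L(tl),L(tr),np.linalg.norm(tl-tr))
print(tri([m,mt],[(180*.7,59*.7),(334,265)]),tri([m,mt],[(615*.7,69*.7),(216,265)]))
y=np.mean([(P(u,.018)[:2]-f0[:2])@yh-o for s,o in zip(S,(-.142,-.066,.010,.086)) for u in s])
org=f0[:2]-xh*.045-0*yh; org=f0[:2]+yh*y-xh*.045
print('jig origin',org,'yaw',yaw)
for k,b in enumerate((-.122,-.046,.03,.106)):print('bay',k+1,(org+xh*.01+yh*b).round(4))
E
```

```text
fence [ 0.45058083 -0.11394916  0.018     ] [0.45315614 0.09997648 0.018     ] yaw -0.6897108205213556
stop [array([-54.4,   0.6]), array([ 0.4, -1.5])]
stop [array([-53.8,  74.7]), array([-0.2, 74.7])]
stop [array([-53.7, 149.9]), array([ -0.8, 150.4])]
stop [array([-52.8, 225.2]), array([ -0.6, 226.6])]
board [-101.8  -13.8] [-100.4  293.3] 0.30707483008716474
(array([ 0.34866725, -0.12980062,  0.00039411]), [np.float64(1.0), np.float64(1.0)]) (array([0.3539293 , 0.18230479, 0.00390456]), [np.float64(0.7), np.float64(0.7)])
jig origin [0.40727638 0.02716736] yaw -0.6897108205213556
bay 1 [ 0.4158 -0.0949]
bay 2 [ 0.4167 -0.0189]
bay 3 [0.4176 0.057 ]
bay 4 [0.4186 0.133 ]
```

```bash
python3 -m jog '[[1.5,1,1.5,0,0.005,0.004],[1.5,1,1.5,0,0.005,0.004],[1.5,1,1.5,0,0.005,0.004],[1.5,1,1.5,0,0.005,0.004],[0,0,2,0,0,0],[0,0,2,0,0,0],[0,0,2,0,0,0],[0,0,2,0,0,0],[0,0,2,0,0,0],[0,0,1.5,0,0,0]]' >/dev/null;  python3 -c "
from h import *
god([.4056,.067,.04],179.3,0)"
```

```text
tool cm now [1.53 0.37 5.62] | in target axes [1.42 0.36 5.65] turn [-0.005  0.019 -0.011] at [0.4197 0.0632 0.0965] [-179.7    1.1  178.7] F [-0.4  0.3 -1.2] op 0.009 t 28.8
```

```bash
python3 -m jog '[[0.4,0.1,1,0,0.01,-0.005],[0.4,0.1,1,0,0.01,-0.005],[0.4,0.1,1,0,0.01,0],[0.3,0.1,1,0,0,0],[0,0,0.8,0,0,0],[0,0,0.4,0,0,0],[0,0,0,0,0,0],[0,0,0,0,0,0],[0,0,0,0,0,0],[0,0,0,0,0,0]]' >/dev/null;  python3 -c "
from h import *
god([.4056,.067,.03],179.3,0)"
```

```text
tool cm now [-0.12  0.13  0.88] | in target axes [-0.1   0.13  0.88] turn [-0.005 -0.016 -0.003] at [0.4046 0.0658 0.0388] [-179.7   -0.9  179.1] F [ 1.  -0.3 -0.8] op 0.0087 t 29.6333
```

```bash
python3 -m jog '[[0,0,0.25,0,-0.008,0],[0,0,0.25,0,-0.008,0],[0,0,0.25,0,0,0],[0,0,0.2,0,0,0],[0,0,0.15,0,0,0],[0,0,0.15,0,0,0],[0,0,0.15,0,0,0],[0,0,0.1,0,0,0],[0,0,0.1,0,0,0],[0,0,0.1,0,0,0]]' >/dev/null;  python3 -c "
from h import *
god([.4056,.067,.025],179.3,0)"
```

```text
tool cm now [0.12 0.13 0.1 ] | in target axes [0.12 0.13 0.1 ] turn [-0.005  0.007 -0.002] at [0.4068 0.0657 0.026 ] [-179.7    0.4  179.2] F [-1.5 -0.8  5.5] op 0.0087 t 30.4667
```

```bash
python3 -m jog '[[-0.15,0,0.03,0,0,0],[-0.15,0,0.03,0,0,0],[-0.15,0,0.03,0,0,0],[-0.15,0,0.03,0,0,0],[-0.15,0,0.03,0,0,0],[-0.15,0,0.03,0,0,0],[-0.15,0,0.03,0,0,0],[-0.15,0,0.03,0,0,0],[-0.15,0,0.03,0,0,0],[-0.15,0,0.03,0,0,0]]' >/dev/null;  python3 -c "
from h import *
god([.4176,.057,.025],179.3,0)"
```

```text
tool cm now [-0.27 -0.91  0.12] | in target axes [-0.27 -0.91  0.12] turn [-0.005 -0.011 -0.002] at [0.415  0.0661 0.0262] [-179.7   -0.7  179.2] F [-7.2  0.3  9.5] op 0.0089 t 31.3
```

```bash
python3 -m jog '[[-0.2,0,0,0,-0.004,0],[-0.2,0,0,0,-0.004,0],[-0.2,0,0,0,0,0],[-0.2,0,0,0,0,0],[-0.2,0,0,0,0,0],[-0.2,0,0,0,0,0],[-0.2,0,0,0,0,0],[-0.2,0,0,0,0,0],[-0.2,0,0,0,0,0],[-0.2,0,0,0,0,0]]' >/dev/null;  python3 -c "
from h import *
god([.4176,.057,.025],179.3,0)"
```

```text
tool cm now [-0.24 -0.91  0.25] | in target axes [-0.23 -0.91  0.26] turn [-0.006 -0.048 -0.003] at [0.4155 0.0662 0.0276] [-179.7   -2.8  179.1] F [-7.1 -0.4  8.4] op 0.0087 t 32.1333
```

```bash
python3 -m jog '[[0,-0.1,0,0,-0.012,0],[0,-0.15,0,0,-0.012,0],[-0.03,-0.15,0,0,-0.012,0],[-0.03,-0.15,0,0,-0.012,0],[-0.03,-0.15,0,0,0,0],[-0.03,-0.15,0,0,0,0],[-0.03,-0.15,0,0,0,0],[-0.03,-0.15,0,0,0,0],[-0.03,-0.15,0,0,0,0],[-0.03,-0.15,0,0,0,0]]' >/dev/null;  python3 -c "
from h import *
god([.4176,.057,.025],179.3,0)"
```

```text
tool cm now [-0.28  0.1   0.12] | in target axes [-0.28  0.1   0.12] turn [ 0.008 -0.003 -0.001] at [0.4148 0.056  0.0262] [179.5  -0.2 179.2] F [-4.4  6.5  2.1] op 0.0086 t 32.9667
```

```bash
python3 -m jog '[[-0.1,-0.15,0.05,-0.003,-0.001,0],[-0.1,-0.15,0.05,-0.003,0,0],[-0.1,-0.15,0.05,0,0,0],[-0.1,-0.15,0.05,0,0,0],[-0.1,-0.15,0.05,0,0,0],[-0.1,-0.15,0.05,0,0,0],[-0.1,-0.15,0.05,0,0,0],[-0.1,-0.15,0.05,0,0,0],[-0.1,-0.15,0.05,0,0,0],[-0.1,-0.15,0.05,0,0,0]]' >/dev/null;  python3 -c "
from h import *
god([.4176,.057,.025],179.3,0)"; python3 -m jog '[[0,0,0,0,0,0],[0,0,0,0,0,0],[0,0,0,0,0,0],[0,0,0,0,0,0],[0,0,0,0,0,0],[0,0,0,0,0,0],[0,0,-0.3,0,0,0],[0,0,-0.6,0,0,0],[0,0,-1,0,0,0],[0,0,-1,0,0,0]]' 2.4;  python3 -c "
from h import *
god([.4176,.057,.025],179.3,0)"
```

```text
tool cm now [-0.27  0.13  0.24] | in target axes [-0.26  0.15  0.24] turn [ 0.055 -0.024  0.   ] at [0.415  0.0556 0.0274] [176.9  -1.4 179.3] F [-6.9  5.5  8. ] op 0.0087 t 33.8
time: 34.63
ee_pos: [0.4174, 0.0504, 0.056]
eef_rot: [177.3, -1.3, 179.2]
wrist_force: [0.5, -0.6, -0.2]
opening: 0.0238
tool cm now [-0.08  0.51  3.13] | in target axes [-0.02  0.66  3.1 ] turn [ 0.047 -0.022 -0.002] at [0.4174 0.0504 0.056 ] [177.3  -1.3 179.2] F [ 0.5 -0.6 -0.2] op 0.0238 t 34.6333
```

```bash
python3 -m jog '[[-0.5,0,-2,0.01,-0.005,0],[-1,0,-2.5,0.01,-0.005,0],[-1.5,-0.5,-2.5,0.01,-0.005,0],[-2,-0.8,-2.5,0.01,-0.005,0],[-2.5,-1.1,-2,0.005,0,-0.02],[-3,-1.4,-2,0,0,-0.02],[-3,-1.4,-1,0,0,-0.02],[-3,-1.4,0,0,0,-0.02],[-3,-1.4,0,0,0,-0.02],[-2,-1.4,0,0,0,-0.01]]' 2.4 >/dev/null;  python3 - <<'E'
from h import *
god([.628,-.09,.16],186,-.244)
m=camera_model('top');print('can',plane(m,(362,122),.15),plane(m,(355,132),.0),plane(m,(330,95),.15), plane(m,(314,92),.15))
E
```

```text
tool cm now [ 2.21 -4.52  6.48] | in target axes [ 2.1  -5.98  5.21] turn [-0.248  0.016  0.003] at [ 0.6441 -0.0426  0.225 ] [-179.8    0.9 -173.9] F [-0.   0.8 -0.2] op 0.0242 t 35.4667
can [ 0.69691651 -0.1938848   0.15      ] [ 0.70938246 -0.19801544  0.        ] [ 0.76657895 -0.11742288  0.15      ] [ 0.77475308 -0.07809739  0.15      ]
```

```bash
python3 -m jog '[[0.4,-0.8,1,-0.05,0.004,0],[0.4,-1,1,-0.05,0.004,0],[0.4,-1.2,1,-0.05,0.004,0],[0.4,-1.2,1,-0.05,0,0],[0.3,-1.2,1,-0.045,0,0],[0,-0.6,0,0,0,0],[0,0,0,0,0,0],[0,0,0,0,0,0],[0,0,0,0,0,0],[0,0,0,0,0,0]]'  >/dev/null;  python3 - <<'E'
from h import *
god([.628,-.09,.104],186,-.244)
m=camera_model('wrist');np.save('w7.npy',m,allow_pickle=True);a=grab_frame('wrist')[:,:,::-1];cv2.imwrite('pics/w7.png',a)
xs=np.array([.9945,.1045,0])*.035
for c in([.627,-.0805,.065],[.631,-.119,.0555]):print(proj(m,c-xs),proj(m,c+xs))
E
```

```text
tool cm now [ 1.38 -0.31  7.47] | in target axes [ 1.22 -0.33  7.5 ] turn [-0.001  0.02   0.009] at [ 0.6417 -0.1035  0.1776] [ 166.1    1.3 -173.8] F [-0.5  0.2 -0.1] op 0.0239 t 36.3
[275.08848099 129.48901445] [274.32998468 225.97658169]
[216.48484842 128.77732145] [220.14459232 225.4395903 ]
```

View pics/w7.png

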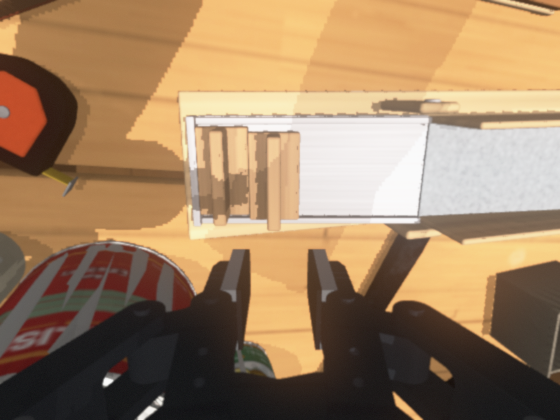

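Middle rib at x 267–281, y 136–230, about 4 mm further toward the can side than predicted; front rib at x≈218.

```bash
python3 -m jog '[[0.3,0,1.5,0,0.01,0.003],[0.3,0,1.5,0,0.01,0.003],[0.3,0,1.5,0,0,0.003],[0,0,1.5,0,0,0],[0,0,1.2,0,0,0],[0,0,1,0,0,0],[0,0,0.5,0,0,0],[0,0,0,0,0,0],[0,0,0,0,0,0],[0,0,0,0,0,0]]'  >/dev/null;  python3 - <<'E'
from h import *
god([.630,-.077,.0448],186,-.244)
E
```

```text
tool cm now [ 0.37 -1.36  4.81] | in target axes [ 0.33 -1.4   4.8 ] turn [-0.006  0.005  0.013] at [ 0.6331 -0.0747  0.0948] [ 166.4    0.5 -173.3] F [-0.4 -0.6 -0.1] op 0.0242 t 37.1833
```

```bash
python3 -m jog '[[0.1,-0.5,0,0,0,0.006],[0.1,-0.5,0,0,0,0.006],[0.1,-0.4,0,0,0,0],[0,0,0,0,0,0],[0,0,0,0,0,0],[0,0,0,0,0,0],[0,0,0,0,0,0],[0,0,0,0,0,0],[0,0,0,0,0,0],[0,0,0,0,0,0]]'  >/dev/null;  python3 - <<'E'
from h import *
god([.630,-.077,.0448],186,-.244)
E
```

```text
tool cm now [0.29 0.38 5.25] | in target axes [0.23 0.33 5.26] turn [-0.01   0.012 -0.001] at [ 0.6339 -0.0926  0.095 ] [ 166.6    0.7 -174.2] F [ 0.5 -0.6 -0.4] op 0.0237 t 38.0167
```

```bash
python3 -m jog '[[0.1,0.1,0.8,-0.005,0.006,0],[0.1,0.1,0.8,-0.005,0.006,0],[0,0.05,0.4,0,0,0],[0,0,0,0,0,0],[0,0,0,0,0,0],[0,0,0,0,0,0],[0,0,0,0,0,0],[0,0,0,0,0,0],[0,0,0,0,0,0],[0,0,0,0,0,0]]'  >/dev/null;  python3 - <<'E'
from h import *
god([.630,-.077,.0448],186,-.244)
m=camera_model('wrist');np.save('w8.npy',m,allow_pickle=True);a=grab_frame('wrist')[:,:,::-1];cv2.imwrite('pics/w8.png',a)
g=cv2.cvtColor(a[190:230,200:360],cv2.COLOR_BGR2GRAY).mean(0).astype(int);print(g[::4])
xs=np.array([.9945,.1045,0])*.035;c=np.array([.630,-.0817,.065])
print(proj(m,c-xs),proj(m,c+xs))
E
```

```text
tool cm now [-0.04 -0.02  2.91] | in target axes [-0.03 -0.01  2.91] turn [ 0.002 -0.003 -0.   ] at [ 0.6304 -0.0839  0.073 ] [ 165.9   -0.2 -174. ] F [ 0.2 -0.1  0.1] op 0.0241 t 38.85
[ 94  88  94 152 151 150 165 170 170 163 126 160 161 143 119 119 118 116
 167 187 184 183 181 142 160 161 175 193 193 185 206 228 229 229 229 230
 230 230 230 231]
[280.64199358 184.88176325] [280.18996588 331.24951849]
```

View pics/w8.png

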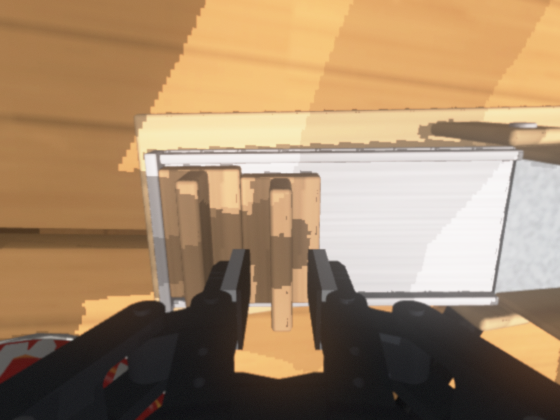

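Rib at x≈272–292 is centred between the fingers. Down and grip.

```bash
python3 -m jog '[[0,0,0.7,0,0,0],[0,0,0.7,0,0,0],[0,0,0.7,0,0,0],[0,0,0.4,0,0,0],[0,0,0,0,0,0],[0,0,0,0,0,0],[0,0,0,0,0,0],[0,0,0,0,0,0],[0,0,0,0,0,0],[0,0,0,0,0,0]]'  >/dev/null;  python3 - <<'E'
from h import *
god([.630,-.077,.0448],186,-.244)
E
```

```text
tool cm now [-0.07 -0.02  0.09] | in target axes [-0.07 -0.02  0.09] turn [ 0.003 -0.004 -0.   ] at [ 0.6293 -0.0771  0.0457] [ 165.9   -0.2 -174. ] F [-0.2 -0.1  0.2] op 0.0239 t 39.7333
```

```bash
python3 -m jog '[[0,0,0,0,0,0],[0,0,0,0,0,0],[0,0,0,0,0,0],[0,0,0,0,0,0],[0,0,0,0,0,0],[0,0,0,0,0,0],[0,0,0,0,0,0],[0,0,-0.6,0,0,0],[0,0,-0.6,0,0,0],[0,0,-0.6,0,0,0]]' 0.5 50
python3 -m jog '[[0,0,-2,0,0,0],[0,0,-2,0,0,0],[0.5,0,-2,0.03,0,0],[1,0,-2,0.04,0,0.02],[1.5,0,-2,0.04,0,0.02],[2,0.5,-2,0.04,0,0.02],[2.5,0.5,-1,0.04,0,0.02],[2.5,0.5,0,0.04,0,0.02],[2.5,0.5,0,0.02,0,0.02],[2.5,0.5,0,0,0,0]]' >/dev/null;  python3 -c "
from h import *
god([.405,-.009,.12],179.3,0)"
```

```text
time: 40.57
ee_pos: [0.6286, -0.0808, 0.0631]
eef_rot: [165.8, -0.4, -173.9]
wrist_force: [0.5, -0.3, -1.0]
opening: 0.0088
tool cm now [8.09 8.71 8.59] | in target axes [7.98 8.6  8.8 ] turn [-0.025 -0.002 -0.014] at [ 0.4838 -0.0959  0.208 ] [-1.785e+02 -1.000e-01  1.785e+02] F [-0.2  0.5  0.3] op 0.0088 t 41.4
```

```bash
python3 -m jog '[[1,1.1,0.5,-0.006,0,-0.003],[1,1.1,0.5,-0.006,0,-0.003],[1,1.1,1,-0.006,0,-0.003],[1,1.1,1,-0.006,0,-0.003],[1,1.1,1,0,0,0],[1,1.1,1,0,0,0],[1,1.1,1,0,0,0],[0.8,0.7,1,0,0,0],[0,0,1,0,0,0],[0,0,0,0,0,0]]' >/dev/null;  python3 -c "
from h import *
god([.405,-.009,.04],179.3,0)"
```

```text
tool cm now [0.15 0.24 9.76] | in target axes [-0.06  0.15  9.76] turn [-0.009  0.022 -0.005] at [ 0.4044 -0.0105  0.1376] [-179.5    1.2  179. ] F [ 0.3  0.3 -0.8] op 0.0088 t 42.2333
```

```bash
python3 -m jog '[[0,0.1,1.5,-0.004,0.01,-0.002],[0,0.1,1.5,-0.004,0.01,-0.002],[0,0,1.5,0,0,0],[0,0,1.5,0,0,0],[0,0,1.5,0,0,0],[0,0,1,0,0,0],[0,0,0.6,0,0,0],[0,0,0,0,0,0],[0,0,0,0,0,0],[0,0,0,0,0,0]]' >/dev/null;  python3 -c "
from h import *
god([.405,-.009,.028],179.3,0)"
```

```text
tool cm now [0.49 0.37 1.09] | in target axes [0.49 0.37 1.09] turn [-0.001  0.001 -0.006] at [ 0.4098 -0.0128  0.0389] [-1.799e+02  1.000e-01  1.790e+02] F [-0.1 -0.  -0.2] op 0.0089 t 43.0667
```

```bash
python3 -m jog '[[0.25,0.15,0.1,0,0,-0.003],[0.25,0.15,0.1,0,0,-0.003],[0,0,0.2,0,0,0],[0,0,0.2,0,0,0],[0,0,0.2,0,0,0],[0,0,0.15,0,0,0],[0,0,0.15,0,0,0],[0,0,0.15,0,0,0],[0,0,0.12,0,0,0],[0,0,0.12,0,0,0]]' >/dev/null;  python3 -c "
from h import *
god([.405,-.009,.026],179.3,0)"
```

```text
tool cm now [0.33 0.09 0.13] | in target axes [0.32 0.09 0.14] turn [-0.003  0.01   0.001] at [ 0.4082 -0.0099  0.0274] [-179.8    0.6  179.4] F [-3.   0.8  9.5] op 0.0085 t 43.9
```

```bash
python3 -m jog '[[-0.2,0,-0.03,0,0.002,0],[-0.2,0,0,0,0,0],[-0.2,0,0,0,0,0],[-0.2,0,0,0,0,0],[-0.2,0,0,0,-0.002,0],[-0.2,0,0,0,-0.002,0],[-0.2,0,0,0,-0.002,0],[-0.2,0,0,0,-0.002,0],[-0.2,0,0,0,-0.002,0],[-0.2,0,0,0,-0.002,0]]' >/dev/null;  python3 -c "
from h import *
god([.4167,-.0189,.026],179.3,0)"
python3 -m jog '[[-0.1,-0.1,0,0,-0.01,0],[-0.05,-0.15,0,0,-0.01,0],[-0.05,-0.15,0,0,-0.005,0],[-0.05,-0.15,0,0,0,0],[-0.05,-0.15,0,0,0,0],[-0.05,-0.15,0,0,0,0],[-0.05,-0.15,0,0,0,0],[-0.05,-0.15,0,0,0,0],[-0.05,-0.15,0,0,0,0],[-0.05,-0.15,0,0,0,0]]' >/dev/null;  python3 -c "
from h import *
god([.4167,-.0189,.026],179.3,0)"
```

```text
tool cm now [-0.14 -0.9   0.17] | in target axes [-0.14 -0.9   0.16] turn [-0.004 -0.012 -0.001] at [ 0.4154 -0.0099  0.0276] [-179.8   -0.7  179.3] F [-7.   0.4  6. ] op 0.009 t 44.7333
tool cm now [-0.16  0.01  0.15] | in target axes [-0.16  0.01  0.15] turn [0.012 0.002 0.002] at [ 0.4151 -0.019   0.0275] [1.793e+02 1.000e-01 1.794e+02] F [-4.5  3.9  4.6] op 0.0084 t 45.5667
```

```bash
python3 -m jog '[[-0.15,-0.1,0,0.004,0,0],[-0.15,-0.1,0,0.004,0,0],[-0.15,-0.1,0,0.004,-0.002,0],[-0.15,-0.1,0,0.004,-0.002,0],[-0.15,-0.1,0,0.004,-0.002,0],[-0.15,-0.1,0,0.004,-0.002,0],[-0.1,-0.1,0,0.004,-0.002,0],[-0.1,-0.1,0,0.004,-0.002,0],[-0.1,-0.1,0,0.004,-0.002,0],[-0.1,-0.1,0,0.004,-0.002,0]]' >/dev/null;  python3 -c "
from h import *
god([.4167,-.0189,.026],179.3,0)"
```

```text
tool cm now [-0.16  0.09  0.16] | in target axes [-0.16  0.09  0.16] turn [-0.004 -0.011  0.006] at [ 0.4151 -0.0198  0.0276] [-179.8   -0.6  179.7] F [-6.6  4.1  6.3] op 0.0087 t 46.4
```

Both contacts steady (x unchanged, fence and stop forces present). Release and rise for a check of both.

```bash
python3 -m jog '[[0,0,0,0,0,0],[0,0,0,0,0,0],[0,0,0,0,0,0],[0,0,0,0,0,0],[0,0,0,0,0,0],[0,0,0,0,0,0],[0,0,-0.3,0,0,0],[0,0,-0.6,0,0,0],[0,0,-1,0,0,0],[0,0,-1.5,0,0,0]]' 2.4 >/dev/null
python3 -m jog '[[-0.5,0,-2,0,0,0],[-1,0.3,-2,0,0,0],[-1,0.5,-2,0,0,0],[-1,0.5,-2,0,0,0],[-1,0.5,-1,0,0,0],[-1,0,-1,0,0,0],[-0.5,0,0,0,0,0],[0,0,0,0,0,0],[0,0,0,0,0,0],[0,0,0,0,0,0]]' >/dev/null;  python3 - <<'E'
from h import *
god([.47,.027,.17],179.3,0)
m=camera_model('wrist');np.save('w9.npy',m,allow_pickle=True);a=grab_frame('wrist')[:,:,::-1];cv2.imwrite('pics/w9.png',a)
cv2.imwrite('pics/w9b.png',cv2.resize(a[:320],None,fx=1.43,fy=1.43,interpolation=cv2.INTER_CUBIC))
E
```

```text
tool cm now [1.32 3.08 0.63] | in target axes [1.33 3.07 0.67] turn [-0.013  0.005  0.004] at [ 0.4829 -0.0038  0.1767] [-179.2    0.3  179.5] F [-0.   0.9 -0.4] op 0.0243 t 48.0667
```

View pics/w9b.png

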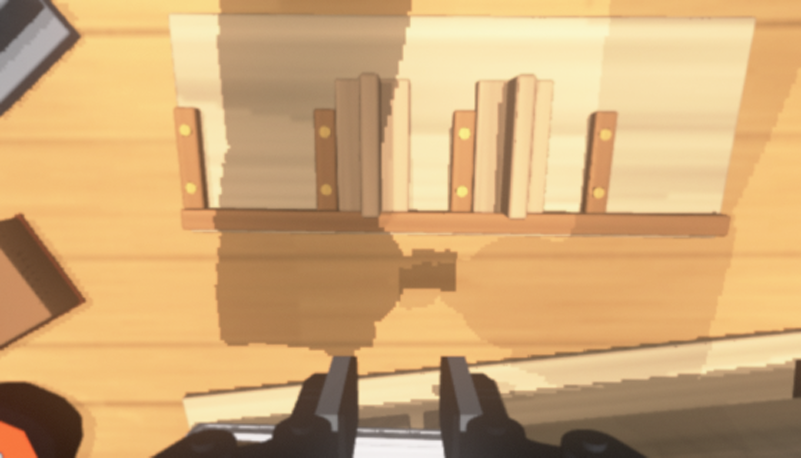

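Both cleats sit against the fence (row ≈212) and their stops (x≈337 and ≈475), flat and square. Now the front cleat.

```bash
python3 -m jog '[[-1,-0.8,-0.5,0,0,-0.02],[-2,-1.3,-0.5,-0.02,0,-0.02],[-2,-1.3,-0.5,-0.03,0,-0.02],[-2,-1.3,0,-0.04,0,-0.02],[-2,-1.3,0,-0.04,0,-0.02],[-2,-1.3,0,-0.04,0,-0.01],[-2,-1.3,0,-0.04,0,0],[-1,-1.3,0,-0.03,0,0],[-0.5,-1,0,0,0,0],[0,0,0,0,0,0]]' 2.4 >/dev/null;  python3 - <<'E'
from h import *
xs=np.array([.9945,.1045,0])*.035
m=np.load('w8.npy',allow_pickle=True).item()
for c in([.629,-.1203,.0555],):print(proj(m,c-xs),proj(m,c+xs))
god([.629,-.1241,.07],186,-.244)
E
```

```text
[185.04298632 172.90069038] [194.97855069 321.93182919]
tool cm now [ 0.21 -4.32  9.32] | in target axes [ 0.28 -4.3   9.33] turn [ 0.002 -0.009  0.002] at [ 0.6298 -0.1047  0.1709] [ 165.9   -0.5 -173.8] F [-0.9  0.7 -0.4] op 0.024 t 48.95
```

```bash
python3 -m jog '[[0,-1,1,0,-0.004,0],[0,-1,1,0,-0.004,0],[0,-1,1,0,0,0],[0,-0.8,1,0,0,0],[0,0,1,0,0,0],[0,0,1,0,0,0],[0,0,1,0,0,0],[0,0,0.5,0,0,0],[0,0,0,0,0,0],[0,0,0,0,0,0]]' >/dev/null;  python3 - <<'E'
from h import *
god([.6316,-.1228,.0642],186,-.244)
E
```

```text
tool cm now [-0.59 -0.78  1.31] | in target axes [-0.57 -0.77  1.32] turn [ 0.008 -0.01   0.001] at [ 0.6255 -0.1192  0.0788] [ 165.5   -0.5 -173.8] F [-0.8  0.3 -0.4] op 0.0242 t 49.7833
```

```bash
python3 -m jog '[[-0.2,-0.25,0.3,0.004,-0.005,0],[-0.2,-0.25,0.3,0.004,-0.005,0],[-0.1,-0.2,0.4,0,0,0],[0,0,0.2,0,0,0],[0,0,0,0,0,0],[0,0,0,0,0,0],[0,0,0,0,0,0],[0,0,0,0,0,0],[0,0,0,0,0,0],[0,0,0,0,0,0]]' >/dev/null;  python3 - <<'E'
from h import *
god([.6316,-.1155,.0351],186,-.244)
m=camera_model('wrist');a=grab_frame('wrist')[:,:,::-1];cv2.imwrite('pics/w10.png',a)
xs=np.array([.9945,.1045,0])*.035
for c in([.6315,-.1203,.0555],):print(proj(m,c-xs),proj(m,c+xs))
E
```

```text
tool cm now [0.17 0.   3.36] | in target axes [ 0.15 -0.01  3.36] turn [-0.004  0.007  0.003] at [ 0.6339 -0.1233  0.0677] [ 166.2    0.4 -173.9] F [-0.3  0.1 -0.5] op 0.0239 t 50.6167
[280.9263983  178.26527619] [280.02171694 321.75845665]
```

View pics/w10.png

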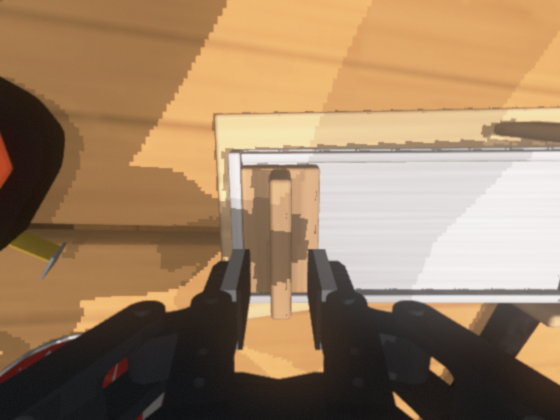

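Rib (271–291, 172–319) is centred. Down, grip.

```bash
python3 -m jog '[[0.05,0,0.7,0,0.003,0],[0.05,0,0.7,0,0.003,0],[0,0,0.7,0,0,0],[0,0,0.7,0,0,0],[0,0,0.25,0,0,0],[0,0,0,0,0,0],[0,0,0,0,0,0],[0,0,0,0,0,0],[0,0,0,0,0,0],[0,0,0,0,0,0]]'  >/dev/null;  python3 - <<'E'
from h import *
god([.6316,-.1155,.0351],186,-.244)
E
```

```text
tool cm now [-0.05 -0.04 -0.19] | in target axes [-0.05 -0.04 -0.19] turn [-0.002 -0.002  0.003] at [ 0.631  -0.1147  0.0333] [ 1.661e+02 -1.000e-01 -1.738e+02] F [-0.  -0.2 -0. ] op 0.0238 t 51.5
```

```bash
python3 -m jog '[[0,0,-0.15,0,0,0],[0,0,-0.1,0,0,0],[0,0,0,0,0,0],[0,0,0,0,0,0],[0,0,0,0,0,0],[0,0,0,0,0,0],[0,0,0,0,0,0],[0,0,-0.6,0,0,0],[0,0,-0.6,0,0,0],[0,0,-0.6,0,0,0]]' 0.5 50
python3 -m jog '[[0,0,-2,0,0,0],[0,0,-2,0,0,0],[0.5,0,-2,0.03,0,0],[1,0,-2,0.04,0,0.02],[1.5,0,-2,0.04,0,0.02],[2,0.5,-2,0.04,0,0.02],[2.5,0.5,-1,0.04,0,0.02],[2.5,0.5,0,0.04,0,0.02],[2.5,0.5,0,0.015,0,0.01],[2.5,0.5,0,0,0,0]]' >/dev/null;  python3 -c "
from h import *
god([.404,-.085,.12],179.3,0)"
```

```text
time: 52.33
ee_pos: [0.6307, -0.1195, 0.0537]
eef_rot: [166.1, -0.2, -173.8]
wrist_force: [0.0, -0.3, -0.8]
opening: 0.0088
tool cm now [8.14 4.89 7.72] | in target axes [8.14 4.71 7.84] turn [-0.023  0.001  0.001] at [ 0.4848 -0.1331  0.1984] [-1.787e+02  1.000e-01  1.793e+02] F [-0.3  0.5 -1. ] op 0.0088 t 53.1667
```

```bash
python3 -m jog '[[1,0.6,0.5,-0.006,0.002,0],[1,0.6,0.5,-0.006,0.002,0],[1,0.6,1,-0.006,0.002,0],[1,0.6,1,-0.006,0.002,0],[1,0.6,1,0,0.002,0],[1,0.6,1,0,0.002,0],[1,0.6,1,0,0.002,0],[0.8,0.6,1,0,0.002,0],[0,0,1,0,0,0],[0,0,0,0,0,0]]' >/dev/null;  python3 -c "
from h import *
god([.404,-.085,.04],179.3,0)"
```

```text
tool cm now [-0.07 -0.02  8.9 ] | in target axes [-0.12 -0.08  8.9 ] turn [-0.007  0.005 -0.002] at [ 0.4028 -0.0842  0.129 ] [-179.6    0.3  179.2] F [ 0.9  0.1 -0.4] op 0.0086 t 54.0
```

```bash
python3 -m jog '[[0,0,1.5,-0.004,0.003,0],[0,0,1.5,-0.003,0.002,0],[0,0,1.5,0,0,0],[0,0,1.5,0,0,0],[0,0,1.2,0,0,0],[0,0,0.8,0,0,0],[0,0,0.3,0,0,0],[0,0,0,0,0,0],[0,0,0,0,0,0],[0,0,0,0,0,0]]' >/dev/null;  python3 -c "
from h import *
god([.404,-.085,.027],179.3,0)"
```

```text
tool cm now [0.91 0.52 2.43] | in target axes [0.87 0.51 2.45] turn [-0.006  0.016 -0.005] at [ 0.4126 -0.0902  0.0515] [-179.6    0.9  179. ] F [-0.  -1.1 -0.1] op 0.0087 t 54.8333
```

```bash
python3 -m jog '[[0.3,0.2,0.2,-0.003,0.008,-0.003],[0.3,0.2,0.2,-0.003,0.008,-0.003],[0.2,0.1,0.3,0,0,0],[0,0,0.3,0,0,0],[0,0,0.3,0,0,0],[0,0,0.3,0,0,0],[0,0,0.3,0,0,0],[0,0,0.2,0,0,0],[0,0,0.15,0,0,0],[0,0,0.1,0,0,0]]' >/dev/null;  python3 -c "
from h import *
god([.404,-.085,.027],179.3,0)"
```

```text
tool cm now [0.2  0.02 0.12] | in target axes [0.2  0.02 0.12] turn [-0.002  0.003  0.002] at [ 0.406  -0.0852  0.0282] [-179.9    0.2  179.4] F [ 0.7 -0.9 -0.8] op 0.0089 t 55.6667
```

Not yet touching; lower a bit more, then push.

```bash
python3 -m jog '[[0,0,0.1,0,0,0],[0,0,0.1,0,0,0],[0,0,0.1,0,0,0],[0,0,0.1,0,0,0],[0,0,0.1,0,0,0],[0,0,0.1,0,0,0],[0,0,0.1,0,0,0],[0,0,0.1,0,0,0],[0,0,0,0,0,0],[0,0,0,0,0,0]]' >/dev/null;  python3 -c "
from h import *
god([.404,-.085,.027],179.3,0)"
python3 -m jog '[[-0.2,0,0,0,0.002,0],[-0.2,0,0,0,0,0],[-0.2,0,0,0,0,0],[-0.2,0,0,0,0,0],[-0.2,0,0,0,-0.002,0],[-0.2,0,0,0,-0.002,0],[-0.2,0,0,0,-0.002,0],[-0.2,0,0,0,-0.002,0],[-0.2,0,0,0,-0.002,0],[-0.2,0,0,0,-0.002,0]]' >/dev/null;  python3 -c "
from h import *
god([.4158,-.0949,.026],179.3,0)"
```

```text
tool cm now [ 0.25  0.04 -0.02] | in target axes [ 0.25  0.04 -0.02] turn [-0.003  0.004  0.002] at [ 0.4065 -0.0854  0.0268] [-179.9    0.2  179.4] F [ 1.2  0.4 -1.1] op 0.0089 t 56.5
tool cm now [-0.05 -0.95  0.07] | in target axes [-0.05 -0.95  0.07] turn [-0.005 -0.015 -0.   ] at [ 0.4154 -0.0854  0.0267] [-179.7   -0.9  179.3] F [-5.7 -1.   5.2] op 0.0088 t 57.3333
```

```bash
python3 -m jog '[[-0.1,-0.1,0.05,0,-0.008,0],[-0.08,-0.15,0.05,0,-0.008,0],[-0.05,-0.15,0.05,0,-0.003,0],[-0.05,-0.15,0,0.002,0,0],[-0.05,-0.15,0,0.002,0,0],[-0.05,-0.15,0,0.002,0,0],[-0.05,-0.15,0,0.002,0,0],[-0.05,-0.15,0,0.002,0,0],[-0.05,-0.15,0,0.002,0,0],[-0.05,-0.15,0,0.002,0,0]]' >/dev/null;  python3 -c "
from h import *
god([.4158,-.0949,.026],179.3,0)"
python3 -m jog '[[-0.15,-0.1,0.03,0.004,0,0],[-0.15,-0.1,0.03,0.004,0,0],[-0.15,-0.1,0.03,0.004,-0.002,0],[-0.15,-0.1,0,0.004,-0.002,0],[-0.15,-0.1,0,0.004,-0.002,0],[-0.15,-0.1,0,0.004,-0.002,0],[-0.1,-0.1,0,0.004,-0.002,0],[-0.1,-0.1,0,0.004,-0.002,0],[-0.1,-0.1,0,0.004,-0.002,0],[-0.1,-0.1,0,0.004,-0.002,0]]' >/dev/null;  python3 -c "
from h import *
god([.4158,-.0949,.026],179.3,0)"
```

```text
tool cm now [-0.08 -0.24  0.05] | in target axes [-0.08 -0.24  0.05] turn [-0.001 -0.011  0.004] at [ 0.4151 -0.0925  0.0265] [-179.9   -0.6  179.5] F [-3.6  3.2  4.8] op 0.0085 t 58.1667
tool cm now [-0.06 -0.23  0.1 ] | in target axes [-0.06 -0.23  0.1 ] turn [-0.018 -0.024  0.007] at [ 0.4152 -0.0926  0.027 ] [-179.    -1.4  179.7] F [-5.2  4.   6.2] op 0.0085 t 59.0
```

```bash
python3 -m jog '[[-0.05,-0.2,0,-0.003,0.002,0],[-0.05,-0.2,0,-0.003,0.002,0],[-0.05,-0.2,0,-0.003,0.002,0],[-0.05,-0.25,0,-0.002,0,0],[-0.05,-0.25,0,-0.002,0,0],[-0.05,-0.25,0,0,0,0],[-0.05,-0.25,0,0,0,0],[-0.05,-0.25,0,0,0,0],[-0.05,-0.25,0,0,0,0],[-0.05,-0.25,0,0,0,0]]' >/dev/null;  python3 -c "
from h import *
god([.4158,-.0949,.026],179.3,0)"
```

```text
tool cm now [-0.06  0.15  0.21] | in target axes [-0.05  0.16  0.21] turn [ 0.045 -0.04   0.012] at [ 0.4153 -0.0965  0.0281] [ 177.4   -2.3 -180. ] F [-4.3  7.1  6.8] op 0.0086 t 59.8333
```

```bash
python3 -m jog '[[-0.05,-0.1,0.03,0.008,-0.01,0],[-0.05,-0.1,0.03,0.008,-0.01,0],[-0.05,-0.1,0.03,0.008,-0.01,0],[-0.05,-0.1,0.03,0.008,-0.008,0],[-0.05,-0.1,0.03,0.008,-0.004,0],[-0.05,-0.1,0.03,0.006,-0.004,0],[-0.05,-0.1,0.03,0.006,-0.004,0],[-0.05,-0.1,0.03,0.006,-0.004,0],[-0.05,-0.1,0.03,0.004,-0.002,0],[-0.05,-0.1,0.03,0.004,-0.002,0]]' >/dev/null;  python3 -c "
from h import *
god([.4158,-.0949,.026],179.3,0)"
python3 -m jog '[[0,0,0,0,0,0],[0,0,0,0,0,0],[0,0,0,0,0,0],[0,0,0,0,0,0],[0,0,0,0,0,0],[0,0,0,0,0,0],[0,0,-0.3,0,0,0],[0,0,-0.6,0,0,0],[0,0,-1,0,0,0],[0,0,-1.5,0,0,0]]' 2.4 >/dev/null
python3 -m jog '[[-0.5,0.5,-2,0,0,0],[-1,1,-2,0,0,0],[-1,1.5,-2,0,0,0],[-1,1.5,-2,0,0,0],[-1,1.5,-1,0,0,0],[-1,1.5,-1,0,0,0],[-0.5,1,0,0,0,0],[0,0,0,0,0,0],[0,0,0,0,0,0],[0,0,0,0,0,0]]' >/dev/null;  python3 - <<'E'
from h import *
god([.47,-.01,.17],179.3,0)
m=camera_model('wrist');np.save('w11.npy',m,allow_pickle=True);a=grab_frame('wrist')[:,:,::-1];cv2.imwrite('pics/w11.png',a)
cv2.imwrite('pics/w11b.png',cv2.resize(a[20:180,80:400],(800,400),interpolation=cv2.INTER_CUBIC))
E
```

```text
tool cm now [-0.09  0.08  0.03] | in target axes [-0.09  0.09  0.03] turn [0.003 0.007 0.011] at [ 0.4149 -0.0957  0.0263] [179.8   0.4 179.9] F [-3.   4.9  7.2] op 0.0091 t 60.6667
tool cm now [0.99 0.09 0.62] | in target axes [0.98 0.08 0.65] turn [-0.005  0.021  0.007] at [ 0.4798 -0.0109  0.1765] [-179.7    1.2  179.7] F [0.1 0.1 1. ] op 0.024 t 62.3333
```

View pics/w11b.png

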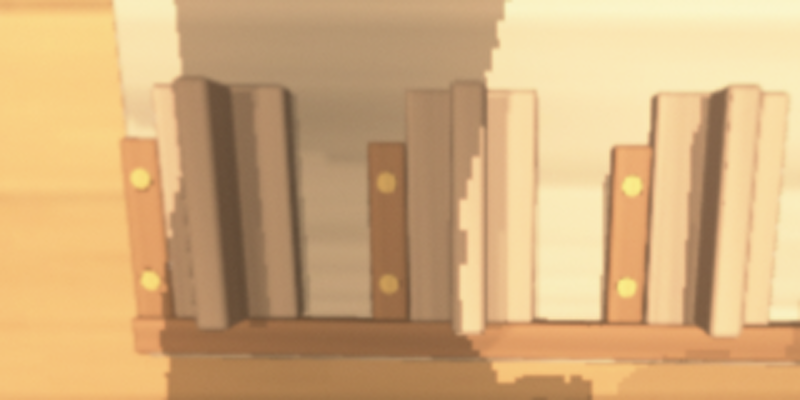

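All three are flat and flush: fence contact along row ≈320 and stop contacts at x≈170, 406 and 648. Foot-to-stop spacings agree within about 1 mm.

```bash
python3 - <<'E'
from h import *
t=grab_frame('top')[:,:,::-1];cv2.imwrite('pics/tend.png',t);d=cv2.absdiff(t,cv2.imread('pics/top0.png')).max(2)
for n,(x0,x1,y0,y1) in dict(tape=(362,398,150,188),sander=(358,410,184,226),rule=(165,195,192,285),bin_rear=(165,200,138,195),decoy=(350,386,243,275)).items():
    print(n,(d[y0:y1,x0:x1]>40).mean().round(3))
print(observe()['wrist_force'].round(1),observe()['time']);job_done()
E
```

```text
tape 0.0
sander 0.0
rule 0.0
bin_rear 0.0
decoy 0.0
[ 0.1 -0.2  0. ] 62.4333
the job is handed in; nothing more can be done
```

I handed the job in at about 62 s of the 210 s allowed, with all three cleats (this run had three) seated in bays 1, 2 and 3. No verdict came back.

- **Tipping:** I lifted the bin by its handle in small steps. The cleats started to slide at about 0.28 rad, and I held it there until all three lay on the landing. The offcut stayed in the bin. I then pressed the bin back down to its level stop.
- **Seating:** I took each cleat off the landing by its rib, set it down on the board, and pushed it against the fence and then the side stop until both pushed back.

**Last checks:** the final close-up shows all three flat, square and flush, with no visible gap. By my pixel readings the spacing from cleat to stop agrees within about 1 mm. The overhead picture matches the start at the bin's rear and at the tape, sander, rule and grey look-alike. The arm was clear of everything.

**What disagreed or went off plan:**
- One early lifting move had its sideways shift on the wrong axis. It changed the grip by only about 0.3 mm and did no harm.
- Lowering the bin took several presses, because it is stiff and sprang back once.
- Heights from the overhead and wrist cameras together were off by 4–14 mm. I relied on the length of the ribs in the close views and on contact instead.
- The gripper was about 3° tilted when it let go of the bay 3 cleat. That cleat looks flush in the final picture.

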